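# Index the red blank under the pointer and lock the table

## Task

At the engraving table, click the yellow thumb lever one notch at a time until the blank with the red face has come round to the white pointer, pushing each stroke gently to its soft stop and letting the lever spring right back. Then push the green lock slide fully home to lock the turntable there. Force neither lever nor lock, turn the table with the lever only, do not touch the turntable or the blanks, and leave everything else on the bench alone.

Things in the scene. Friction and masses are not known exactly. Their poses are not given: they have to be found in the camera images.
- indexer: indexing table fixed to the bench: 270 mm square aluminium base 12 mm thick with a black round turntable (radius 112, top 70 mm high). Origin on the turntable's upright axis at bench height, z up, +x to the white pointer on a blue post; angles below are anticlockwise from above from this +x. Place and yaw change each time. Lever and lock are on the robot's side
- mark (a point): the engraving place: the point on the turntable top (70 mm high), 85 mm from the axis, straight in front of the white pointer; it belongs to the base and does not turn
- turntable: turntable, origin on the axis, 60 mm high. 12 places for blanks, 85 mm from the axis, 30 degrees apart, each with three brass dowels 6 mm tall; a sprung detent holds it every 30 degrees. Turn it by the lever only: one full stroke = one notch (30 degrees) anticlockwise from above; it cannot be wound back
- red_blank: the steel engraving blank with the RED face, a disc 38 mm across and 14 mm high lying in one of the places; origin at the centre of its underside (70 mm above the bench). At the start it lies 2, 3, 4 or 5 notches clockwise from the pointer, so that many clicks bring it there
- tan_blank: like the red blank, with a wooden face; leave it in its place
- dark_blank: like the red blank, with a dark grey face; leave it in its place
- white_blank: like the red blank, with a white face; leave it in its place
- lever: thumb lever, swings about the turntable's axis; origin on that axis at bench height. A bar under the turntable carries at its outer end an upright YELLOW tab, 26 mm wide (radially), 10 mm thick (along the swing), 16 to 98 mm high, 160 mm from the axis. At rest the tab is at angle pi - 0.28 rad. Push it anticlockwise; let go, it springs back; it must be back at rest before the next stroke
- lever_tab (a point): centre of the yellow tab, 85 mm high. Feel in a stroke: idle play (2 to 3 N), then 4 to 6 N, falling to about 3 N as the notch passes at 0.32 to 0.56 rad from rest; soon after (at 0.37 to 0.60) a rubber buffer (6 N per mm) ends the stroke. The play is unknown and differs each time, so feel for the end: 8 to 11 N means buffer reached. Over 18 N damages it
- lock: lock slide: steel tongue with an upright GREEN tab, in a blue guide; origin on the turntable's axis at bench height, its +x outward through the tab (at angle pi + 1.15 rad). Tab 26 mm wide, 10 mm thick (radially), 53 to 98 mm high. Pushed toward the axis it slides 22 mm home against 3 N of friction to a rubber stop (5 N per mm); goes in only at a notch, stays where left, 25 N at most
- lock_tab (a point): the middle of the green tab's outer face (the one to push), 80 mm above the bench; 165 mm from the axis when the lock is fully out, 143 mm when it is fully home
- brown_cup: brown cup with a steel rim, 85 mm tall, off to the side; leave it alone. Origin at the centre of its underside
- dark_cup: dark wooden cup with a steel rim, 85 mm tall, off to the side; leave it alone. Origin at the centre of its underside
- tan_cup: light wooden cup with a steel rim, 85 mm tall, off to the side; leave it alone. Origin at the centre of its underside
- spray_bottle: white spray bottle, 130 mm tall, off to the side; leave it alone. Origin at the centre of its underside
- brush: brush lying on the bench, off to the side; leave it alone. Origin at the centre of its underside
- bolt: white plastic bolt 72 mm tall standing on its head, off to the side; leave it alone. Origin at the centre of its underside
There are look-alikes about, which are no part of the job. Leave any blue look-alike of the red_blank alone.

How it is judged:
On the way, in this order (a step that is already met when the one before it is completed fails the run):
1. the red blank has come to rest at the pointer (horizontal distance between red_blank and mark below 0.01 m and angular speed of turntable below 0.1 rad/s), for 0.3 s.
2. the green lock slide is pushed home (horizontal distance between red_blank and mark below 0.01 m and horizontal distance between lock_tab and indexer below 0.147 m), for 0.2 s.
At the end, for the whole second after the job is handed in: the red blank lies flat in its place within 10 mm of the mark in front of the pointer, the turntable is at rest, and the green lock slide is home (its outer face within 147 mm of the axis, that is 4 mm of full travel) (all of step 2 and angular speed of turntable below 0.1 rad/s and height (world z) of red_blank below 0.074 m and angle between red_blank's own z axis and vertical below 0.1 rad); the robot touches nothing.
It fails at once if the lever is pushed with more than 18 N (contact force between any of the fingers, the arm and lever above 18 N).
It fails at once if the lock slide is pushed with more than 25 N (contact force between any of the fingers, the arm and lock above 25 N).
It fails at once if the turntable or a blank on it is touched by the robot (contact force between any of the fingers, the arm and turntable above 1 N or contact force between any of the fingers, the arm and red_blank above 1 N or contact force between any of the fingers, the arm and tan_blank above 1 N or contact force between any of the fingers, the arm and dark_blank above 1 N or contact force between any of the fingers, the arm and white_blank above 1 N).
It fails at once if something else on the bench is moved by more than 30 mm (distance of any of brown_cup, dark_cup, tan_cup, spray_bottle, brush, bolt from where it was at the start of the episode above 0.03 m).
It also fails if it takes over 72 s, if anything falls off the work surface, if the arm or the gripper's body presses on something with over 40 N, if the wrist force passes 120 N, or if a joint passes its speed limit or range.

## Robot

A 7-joint arm with a two-finger parallel gripper is mounted at the origin on the work surface. World frame = base frame: x ahead of the robot, y to its left, z up, the work surface at z = 0. Lengths are in m, angles in rad, forces in N, time in s.
With the tool pointing down it reaches from about 0.425 to 0.925 m from the base axis. Payload 6.8 kg.
Tool frame: the origin (TCP) lies at the very end of the fingers, on their centre line; the grasp point (between the pads) lies 19 mm behind it; y points along the fingers, x is the direction in which the jaws open and shut, and the axes are right-handed (so a half turn about y gives the same grasp; the last joint's range is limited). The gripper opens to 88 mm and grips with 3 to 60 N. Pads are 20 mm wide; open, the fingers measure 115 mm over their backs; the gripper's body (75 mm by 178 mm) begins 61 mm behind the grasp point.
Start: joints at [1.077, 0.477, 0.022, 1.555, -0.011, 1.109, -0.083], TCP at [0.254, -0.625, 0.223] pointing down, gripper open.
Joint ranges: [-2.96, 2.96], [-0.34, 2.1], [-1.41, 1.46], [0.24, 2.44], [-1.37, 4.51], [0.17, 1.92], [-2.96, 2.96]. Speed limits (rad/s): [2.39, 2.39, 3.14, 3.14, 3.14, 3.14, 3.14].

## Interface

Orientations are given as a 3x3 rotation matrix whose columns are the frame's x, y, z axes.
In Python, from bench import robot, optics gives the robot as it stands.
- The arm moves only by the tool carry_out, never from a script. Its argument "moves" is a list of rows, each a list of 7 numbers: the closure, from 0 (fully open) to 1 (shut), then the shift along the tool's x, y, z in cm, then the turn, a rotation vector about the tool's x, y, z in rad. In form: [[claw, x, y, z, wx, wy, wz], ...]. A call has 1 to 20 rows; each row shifts and turns the commanded pose from where the row before left it, along the tool's axes as they then stand; what a row does not reach is not made up. A row lasts 1/12 s, in which the tool goes at most 41.7 mm and 7.16 degrees, less where a joint would pass 70% of its speed; a pose out of reach is approached as far as the arm can. A call with a gripper value outside its range is refused whole. The fingers move at their own pace and stop on an object; the grip force is fixed at half the most. Time passes only in rows, so rows that do not move let the fingers close. It gives the time, the measured TCP pose, the force and the opening at its end, in the units of the state.
- robot.read_state(): the state, without advancing time (a new reading comes with each control period).
- optics.camera(name): name is "scene" or "top" or "wrist"; returns a dict with "frame" (400x640x3 uint8, red, green, blue), "intrinsics" (3x3 intrinsics, pixels), "world_from_camera" (4x4, takes a point from camera to world coordinates); the wrist camera has in their place "tool_from_camera" (4x4, takes a point from camera to tool coordinates, whose origin is the TCP and whose axes are the tool frame's). Camera axes: x right, y up, looking along -z (the intrinsics and any distortion apply to the point x, -y, -z); pixel columns grow to the right and rows downward; lengths in m; the calibration is good to about 2 mm. A picture is of the moment at which its call begins: read the wrist's pose just before it. There is no depth.
- robot.close_job(): hands the job in, once; it reports no verdict.
The state is a dict: "time": time; "joint_pos": joint angles; "qd": joint speeds; "joint_torque": joint torques, N m; "eef_pos": TCP position; "ee_rot": TCP orientation; "contact_force": force on the tool from outside, world axes, zero at the start; "torque": the same for the moment, N m; "width": finger opening in m.
Only numpy, scipy, OpenCV 4.12 (cv2) and the standard library are available. Lean on these libraries where they do the work, as an engineer would, in place of code of your own. Each camera call takes 0.05 s, during which the arm holds its last target.

## Working session

There is one attempt and no reset: what is moved stays moved. The work goes in short steps, Python scripts to look and compute and a tool call to move; the robot and the scene stay as the last step left them, time stands still between calls to the robot, and variables do not carry over. Pictures are saved under pics/ and viewed, and the job is handed in when it is done.

Besides the shell and the picture viewer there is one more tool, called after ">>>" by a JSON object that holds its "op" and its "data". carry_out: Moves the arm, as the interface text tells. Its arguments: {"type":"object","properties":{"moves":{"type":"array"}},"required":["moves"]}

```bash
mkdir -p pics; ls; python3 - <<'E'
from bench import robot, optics
import cv2, numpy as np
s=robot.read_state()
for k,v in s.items(): print(k,np.round(v,4).tolist())
for n in ["scene","top","wrist"]:
    c=optics.camera(n); cv2.imwrite(f"pics/{n}0.png",c["frame"][:,:,::-1])
    print(n,{k:np.round(v,4).tolist() for k,v in c.items() if k!="frame"})
E
```

```text
pics
time 0.0
joint_pos [1.0769, 0.4778, 0.0223, 1.5564, -0.0115, 1.1093, -0.0831]
qd [0.0012, -0.0006, -0.0004, 0.0023, -0.0, -0.0007, -0.0001]
joint_torque [0.0006, -58.2842, 1.5349, -27.2603, -0.0543, 0.017, 0.0002]
eef_pos [0.2538, -0.6248, 0.2217]
ee_rot [[0.3763, -0.0008, 0.9265], [-0.9265, 0.0016, 0.3763], [-0.0018, -1.0, -0.0001]]
contact_force [0.4926, -0.1275, 1.3064]
torque [-0.0132, -0.0235, 0.014]
width 0.0877
scene {'intrinsics': [[498.7256, 0.0, 318.2328], [0.0, 498.7256, 200.7957], [0.0, 0.0, 1.0]], 'world_from_camera': [[0.62, -0.6505, 0.4387, 1.1594], [0.7846, 0.5164, -0.3431, -0.5199], [-0.0033, 0.5569, 0.8305, 1.2843], [0.0, 0.0, 0.0, 1.0]]}
top {'intrinsics': [[514.6421, 0.0, 319.236], [0.0, 514.6421, 194.2183], [0.0, 0.0, 1.0]], 'world_from_camera': [[0.0228, 0.9853, -0.1691, 0.2608], [-0.9997, 0.0209, -0.0126, -0.0411], [-0.0089, 0.1693, 0.9855, 1.7116], [0.0, 0.0, 0.0, 1.0]]}
wrist {'intrinsics': [[290.276, 0.0, 320.1803], [0.0, 290.276, 198.5854], [0.0, 0.0, 1.0]], 'tool_from_camera': [[1.0, 0.0, 0.0006, -0.0005], [0.0006, 0.2617, -0.9652, -0.1625], [-0.0002, 0.9652, 0.2617, 0.0708], [0.0, 0.0, 0.0, 1.0]]}
```

View pics/scene0.png

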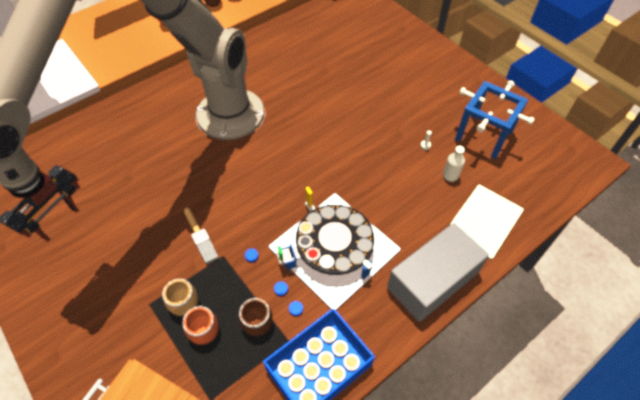

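View pics/top0.png

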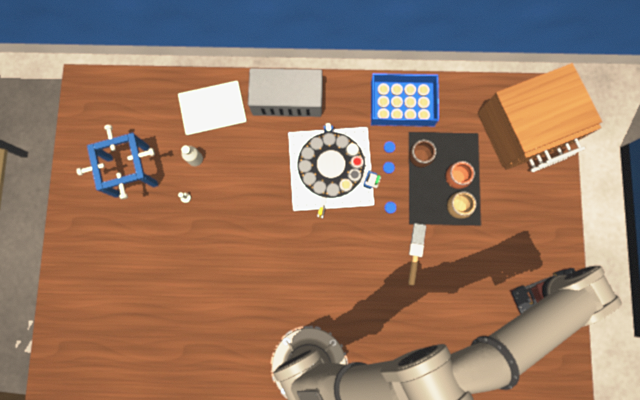

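View pics/wrist0.png

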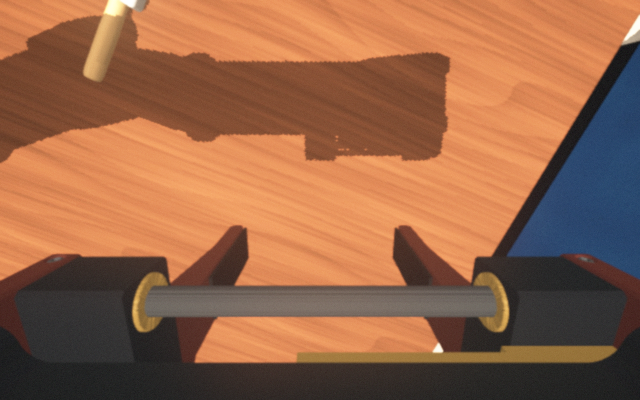

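```bash
python3 - <<'E'
import cv2
a=cv2.imread("pics/top0.png")[115:225,280:400]; cv2.imwrite("pics/top0c.png",cv2.resize(a,None,fx=5.4,fy=5.4,interpolation=cv2.INTER_CUBIC))
a=cv2.imread("pics/scene0.png")[175:310,240:410]; cv2.imwrite("pics/scene0c.png",cv2.resize(a,None,fx=4.4,fy=4.4,interpolation=cv2.INTER_CUBIC))
E
```

```text
(no output)
```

View pics/top0c.png

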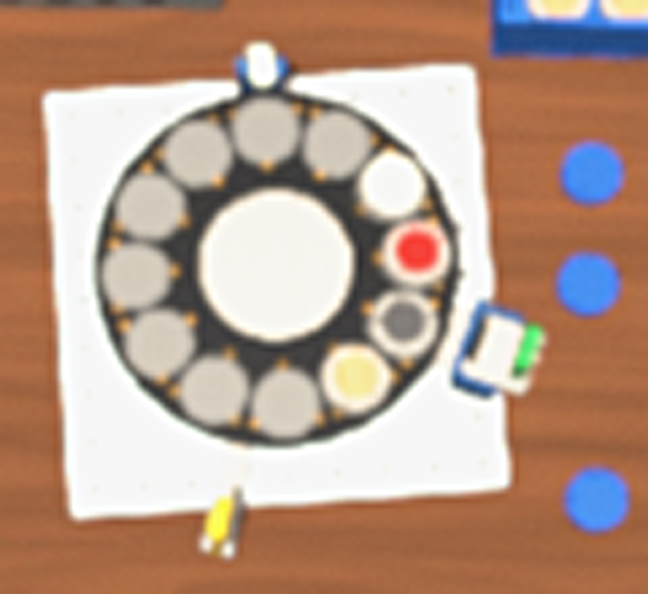

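View pics/scene0c.png

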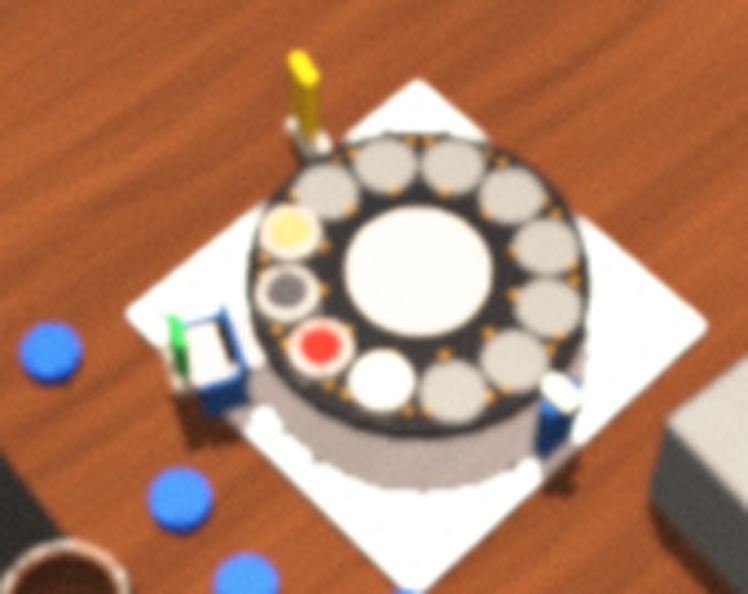

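```bash
cat > h.py <<'E'
import numpy as np
from bench import robot, optics
def proj(c,P):
    T=np.linalg.inv(c["world_from_camera"]); p=T[:3,:3]@np.asarray(P)+T[:3,3]
    q=c["intrinsics"]@np.array([p[0],-p[1],-p[2]]); return q[:2]/q[2]
E
python3 - <<'E'
from h import *
from scipy.optimize import least_squares
ct,cs=optics.camera("top"),optics.camera("scene")
pol=lambda r,d,z:(r*np.cos(np.radians(d)),r*np.sin(np.radians(d)),z)
L=.135
pts={"pp":(L,L,.012),"pm":(L,-L,.012),"mm":(-L,-L,.012),"mp":(-L,L,.012),
"red":pol(.085,-90,.084),"white":pol(.085,-60,.084),"dark":pol(.085,-120,.084),"tan":pol(.085,-150,.084),"lev":(.16*np.cos(np.pi-.28),.16*np.sin(np.pi-.28),.098),"lock":(.160*np.cos(np.pi+1.15),.160*np.sin(np.pi+1.15),.098)}
T=dict(pp=(45,95),pm=(472,67),mm=(508,485),mp=(72,518),red=(417,250),white=(392,185),dark=(404,320),tan=(355,375),lev=(217,521),lock=(535,347))
S=dict(pp=(707,325),pm=(413,597),mm=(127,313),mp=(418,80),red=(321,345),white=(381,380),dark=(288,290),tan=(288,229),lev=(304,66),lock=(176,325))
t=lambda p:(np.array(p)+.5)/5.4-.5+[280,115]
s=lambda p:(np.array(p)+.5)/4.4-.5+[240,175]
def res(x,full=False,cams="ts"):
    c,sn=np.cos(x[2]),np.sin(x[2]); R=[]
    for k,p in pts.items():
        P=[x[0]+c*p[0]-sn*p[1],x[1]+sn*p[0]+c*p[1],p[2]]
        if "t" in cams:R.append(proj(ct,P)-t(T[k]))
        if "s" in cams:R.append(proj(cs,P)-s(S[k]))
    R=np.array(R)
    return R if full else R.ravel()
for cams in ("ts","t","s"):
    r=least_squares(res,[.6,-.1,0],loss="soft_l1",args=(False,cams)); print(cams,r.x)
    print(np.round(res(r.x,True,cams),1).tolist())
E
```

```text
ts [ 0.64251702 -0.05649835  0.0907988 ]
[[0.7, 0.2], [0.5, -0.3], [0.3, 0.1], [0.6, -0.7], [0.4, 0.4], [0.3, -0.4], [0.4, -0.1], [0.5, -0.2], [0.5, 0.6], [0.3, 0.1], [0.6, 0.2], [0.6, -0.3], [0.4, 0.7], [0.3, 0.1], [0.6, 0.6], [0.9, 0.2], [1.0, -0.5], [0.3, -0.0], [-0.4, 0.2], [0.0, 0.5]]
t [ 0.64324183 -0.05489667  0.09307974]
[[0.2, 0.1], [-0.2, -0.2], [0.0, 0.1], [0.0, -0.3], [-0.0, 0.3], [0.0, -0.1], [-0.1, 0.4], [0.2, 0.4], [0.6, -0.8], [-0.9, -0.1]]
s [ 0.64208085 -0.05762653  0.08900634]
[[0.1, -0.1], [0.0, -0.6], [-0.1, -0.3], [0.2, -0.1], [-0.2, 0.2], [0.1, -0.2], [-0.2, 0.2], [0.5, 0.3], [0.0, 0.0], [-0.4, 0.5]]
```

The two-camera fit agrees within about 3 mm: axis at (0.6425, −0.0565), yaw 0.091. Top view: the red blank (pixel ~357,161) is 3 notches clockwise from the pointer (328,127). The yellow tab is at ~(320,211) and the green tab at ~(379,179). So it needs 3 clicks. Moving over first with the fingers shut.

>>> {"op": "carry_out", "data": {"moves": [[1, -2.5, 0, 2.3, 0, 0, 0], [1, -2.5, 0, 2.3, 0, 0, 0], [1, -2.5, 0, 2.3, 0, 0, 0], [1, -2.5, 0, 2.3, 0, 0, 0], [1, -2.5, 0, 2.3, 0, 0, 0], [1, -2.5, 0, 2.3, 0, 0, 0], [1, -2.5, 0, 2.3, 0, 0, 0], [1, -2.5, 0, 2.3, 0, 0, 0], [1, -2.5, 0, 2.3, 0, 0, 0], [1, -2.5, 0, 2.3, 0, 0, 0], [1, -2.5, 0, 2.3, 0, 0, 0], [1, -2.5, 0, 2.3, 0, 0, 0], [1, -2.5, 0, 2.3, 0, 0, 0], [1, -2.5, 0, 2.3, 0, 0, 0], [1, -2.5, 0, 2.3, 0, 0, 0], [1, -2.5, 0, 2.3, 0, 0, 0], [1, -2.5, 0, 2.3, 0, 0, 0], [1, -2.5, 0, 2.3, 0, 0, 0], [1, -2.5, 0, 2.3, 0, 0, 0], [1, -2.0, 0, 2.0, 0, 0, 0]]}}

```text
time: 1.92
eef_pos: [0.4915, 0.0077, 0.2229]
ee_rot: [[0.378, 0.001, 0.926], [-0.926, 0.0, 0.378], [-0.0, -1.0, 0.001]]
contact_force: [0.2, 0.6, -0.1]
width: 0.0007
```

>>> {"op": "carry_out", "data": {"moves": [[1, 0, 0, 0, 0, 0.1, 0], [1, 0, 0, 0, 0, 0.1, 0], [1, 0, 0, 0, 0, 0.1, 0], [1, 0, 0, 0, 0, 0.1, 0], [1, 0, 0, 0, 0, 0.1, 0], [1, 0, 0, 0, 0, 0.075, 0], [1, 0, 0, 0, 0, 0, 0]]}}

```text
time: 2.5
eef_pos: [0.4911, 0.0052, 0.2227]
ee_rot: [[-0.191, 0.0, 0.982], [-0.982, -0.0, -0.191], [0.0, -1.0, 0.0]]
contact_force: [0.5, -0.2, 0.4]
width: 0.0005
```

```bash
python3 - <<'E'
from h import *
import cv2
s=robot.read_state()
for k in ("time","eef_pos","ee_rot","contact_force","width","joint_pos"): print(k,np.round(s[k],4).tolist())
c=optics.camera("wrist"); cv2.imwrite("pics/w1.png",c["frame"][:,:,::-1])
E
```

```text
time 2.5
eef_pos [0.4911, 0.0052, 0.2227]
ee_rot [[-0.1906, 0.0, 0.9817], [-0.9817, -0.0001, -0.1906], [0.0001, -1.0, 0.0]]
contact_force [0.5063, -0.1541, 0.3702]
width 0.0005
joint_pos [0.153, 0.1945, -0.3282, 1.9663, 0.0746, 0.9922, -1.9729]
```

View pics/w1.png

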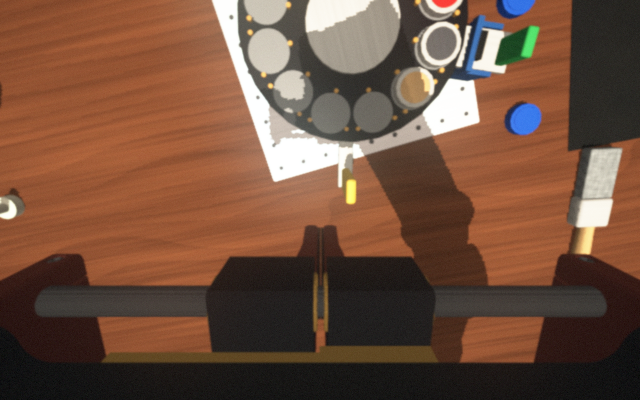

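```bash
cat >> h.py <<'E'
def wray(c,s,u,v,z):
    T=np.eye(4);T[:3,:3]=s["ee_rot"];T[:3,3]=s["eef_pos"];T=T@c["tool_from_camera"]
    k=c["intrinsics"]; d=T[:3,:3]@np.array([(u-k[0,2])/k[0,0],-(v-k[1,2])/k[1,1],-1]); o=T[:3,3]
    return o+d*(z-o[2])/d[2]
C=np.array([.6425,-.0565]);YAW=.091
def rel(p):
    d=np.asarray(p)[:2]-C; return np.hypot(*d), (np.arctan2(d[1],d[0])-YAW)%(2*np.pi)
E
python3 - <<'E'
from h import *
import cv2
s=robot.read_state()
c=optics.camera("wrist")
for u,v in ((351,182),):
    p=wray(c,s,u,v,.098);print(p,rel(p),np.pi-.28)
cv2.imwrite("pics/w1c.png",cv2.resize(c["frame"][:250,200:560,::-1],None,fx=2.2,fy=2.2))
E
```

```text
[ 0.495223   -0.02702636  0.098     ] (np.float64(0.15019723715708955), np.float64(2.853078032455067)) 2.861592653589793
```

View pics/w1c.png

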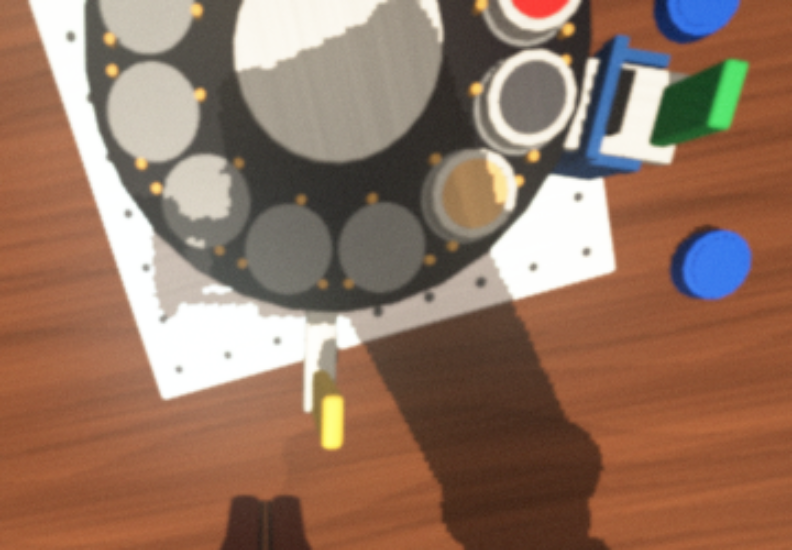

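Wrist view: the yellow tab top is centred at about (351,192), where the fit puts it. The green tab is at (520,42). Fingertips are shut and behind the tab. Descending.

>>> {"op": "carry_out", "data": {"moves": [[1, 0, 2.5, 0, 0, 0, 0], [1, 0, 3, 0, 0, 0, 0], [1, 0, 3, 0, 0, 0, 0], [1, 0, 3, 0, 0, 0, 0], [1, 0, 2.5, 0, 0, 0, 0], [1, 0, 1.0, 0, 0, 0, 0], [1, 0, 0, 0, 0, 0, 0]]}}

```text
time: 3.18
eef_pos: [0.4895, 0.0051, 0.0707]
ee_rot: [[-0.187, -0.005, 0.982], [-0.982, -0.0, -0.187], [0.001, -1.0, -0.004]]
contact_force: [-0.2, -0.4, 0.1]
width: 0.0001
```

```bash
python3 - <<'E'
from h import *
import cv2
s=robot.read_state()
for k in ("time","eef_pos","contact_force"): print(k,np.round(s[k],4).tolist())
print(rel(s["eef_pos"]))
c=optics.camera("wrist"); cv2.imwrite("pics/w2.png",c["frame"][:,:,::-1])
E
```

```text
time 3.1833
eef_pos [0.4895, 0.0051, 0.0707]
contact_force [-0.1541, -0.4456, 0.0504]
(np.float64(0.16492543547504757), np.float64(2.6680287771402744))
```

View pics/w2.png

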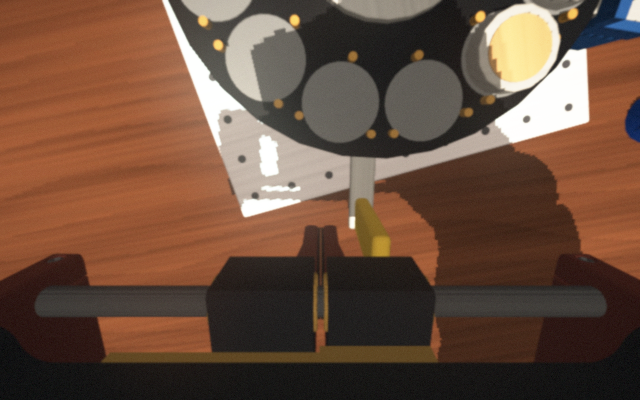

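>>> {"op": "carry_out", "data": {"moves": [[1, 0.5, 0, 0, 0, 0, 0], [1, 0.5, 0, 0, 0, 0, 0], [1, 0.3, 0, 0, 0, 0, 0], [1, 0, 0, 0, 0, 0, 0]]}}

```text
time: 3.57
eef_pos: [0.4892, -0.0089, 0.0737]
ee_rot: [[-0.19, 0.002, 0.982], [-0.982, -0.001, -0.19], [0.0, -1.0, 0.002]]
contact_force: [0.5, -0.5, -0.3]
width: 0.0006
```

>>> {"op": "carry_out", "data": {"moves": [[1, 0.4, 0, -0.04, 0, -0.025, 0], [1, 0.4, 0, -0.04, 0, -0.025, 0], [1, 0.4, 0, -0.04, 0, -0.025, 0], [1, 0.4, 0, -0.04, 0, -0.025, 0]]}}

```text
time: 3.9
eef_pos: [0.4854, -0.0228, 0.0735]
ee_rot: [[-0.088, 0.002, 0.996], [-0.996, 0.001, -0.088], [-0.001, -1.0, 0.002]]
contact_force: [-0.3, 2.4, 1.7]
width: 0.0003
```

>>> {"op": "carry_out", "data": {"moves": [[1, 0.4, 0, -0.04, 0, -0.025, 0], [1, 0.4, 0, -0.04, 0, -0.025, 0], [1, 0.4, 0, -0.04, 0, -0.025, 0], [1, 0.4, 0, -0.04, 0, -0.025, 0]]}}

```text
time: 4.23
eef_pos: [0.483, -0.0386, 0.0735]
ee_rot: [[0.012, 0.002, 1.0], [-1.0, 0.001, 0.012], [-0.001, -1.0, 0.002]]
contact_force: [0.1, 2.8, 1.7]
width: 0.0009
```

```bash
cat > st.py <<'E'
from h import *
s=robot.read_state(); R=np.array(s["ee_rot"])
print("t",round(s["time"],2),"pos",np.round(s["eef_pos"],4),"F_tool",np.round(R.T@np.array(s["contact_force"]),1))
print("heading turn from rest:",np.arctan2(R[1,2],R[0,2])-(-.28+YAW), "x-front contact angle:")
p=np.array(s["eef_pos"])[:2]+R[:2,0]*.0185; r,a=rel(p); print("implied tab r",round(r,4),"angle from rest",round(a-(np.pi-.28),4))
E
python3 st.py
```

```text
t 4.23 pos [ 0.483  -0.0386  0.0735] F_tool [-2.8 -1.7  0.1]
heading turn from rest: 0.20145046251970844 x-front contact angle:
implied tab r 0.1593 angle from rest 0.1927
```

>>> {"op": "carry_out", "data": {"moves": [[1, 0.4, 0, -0.04, 0, -0.025, 0], [1, 0.4, 0, -0.04, 0, -0.025, 0], [1, 0.4, 0, -0.04, 0, -0.025, 0], [1, 0.4, 0, -0.04, 0, -0.025, 0]]}}

```text
time: 4.57
eef_pos: [0.482, -0.0538, 0.0735]
ee_rot: [[0.113, 0.001, 0.994], [-0.994, 0.001, 0.113], [-0.001, -1.0, 0.002]]
contact_force: [-1.2, 3.8, 2.9]
width: 0.0002
```

>>> {"op": "carry_out", "data": {"moves": [[1, 0.2, 0, -0.02, 0, -0.0125, 0], [1, 0.2, 0, -0.02, 0, -0.0125, 0]]}}

```text
time: 4.73
eef_pos: [0.482, -0.0584, 0.0734]
ee_rot: [[0.136, 0.001, 0.991], [-0.991, 0.001, 0.136], [-0.001, -1.0, 0.001]]
contact_force: [-0.7, 4.5, 3.3]
width: 0.0004
```

>>> {"op": "carry_out", "data": {"moves": [[1, 0.2, 0, -0.02, 0, -0.0125, 0], [1, 0.2, 0, -0.02, 0, -0.0125, 0]]}}

```text
time: 4.9
eef_pos: [0.4822, -0.0628, 0.0731]
ee_rot: [[0.161, 0.001, 0.987], [-0.987, 0.0, 0.161], [-0.0, -1.0, 0.001]]
contact_force: [0.8, 3.4, 3.7]
width: 0.0006
```

```bash
python3 st.py
```

```text
t 4.9 pos [ 0.4822 -0.0628  0.0731] F_tool [-3.2 -3.7  1.3]
heading turn from rest: 0.3510924504636512 x-front contact angle:
implied tab r 0.1592 angle from rest 0.3441
```

>>> {"op": "carry_out", "data": {"moves": [[1, 0.1, 0, -0.01, 0, -0.006, 0], [1, 0, 0, 0, 0, 0, 0]]}}

```text
time: 5.07
eef_pos: [0.4822, -0.0644, 0.0728]
ee_rot: [[0.166, 0.001, 0.986], [-0.986, -0.0, 0.166], [0.0, -1.0, 0.001]]
contact_force: [0.7, 3.0, 2.1]
width: 0.0003
```

>>> {"op": "carry_out", "data": {"moves": [[1, 0.1, 0, -0.01, 0, -0.006, 0]]}}

```text
time: 5.15
eef_pos: [0.4822, -0.065, 0.0728]
ee_rot: [[0.172, 0.001, 0.985], [-0.985, 0.0, 0.172], [-0.0, -1.0, 0.001]]
contact_force: [1.5, 4.6, 2.6]
width: 0.0002
```

>>> {"op": "carry_out", "data": {"moves": [[1, 0.1, 0, -0.01, 0, -0.006, 0]]}}

```text
time: 5.23
eef_pos: [0.4822, -0.066, 0.0727]
ee_rot: [[0.179, 0.001, 0.984], [-0.984, 0.0, 0.179], [-0.0, -1.0, 0.001]]
contact_force: [-0.2, 4.0, 2.9]
width: 0.0004
```

```bash
python3 st.py
```

```text
t 5.23 pos [ 0.4822 -0.066   0.0727] F_tool [-4.  -2.9  0.5]
heading turn from rest: 0.3684988739566644 x-front contact angle:
implied tab r 0.1594 angle from rest 0.3638
```

```bash
python3 - <<'E'
from h import *
import cv2
a=optics.camera("scene")["frame"][:,:,::-1][175:310,240:410]; cv2.imwrite("pics/s3c.png",cv2.resize(a,None,fx=4.4,fy=4.4,interpolation=cv2.INTER_CUBIC))
E
```

```text
(no output)
```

View pics/s3c.png

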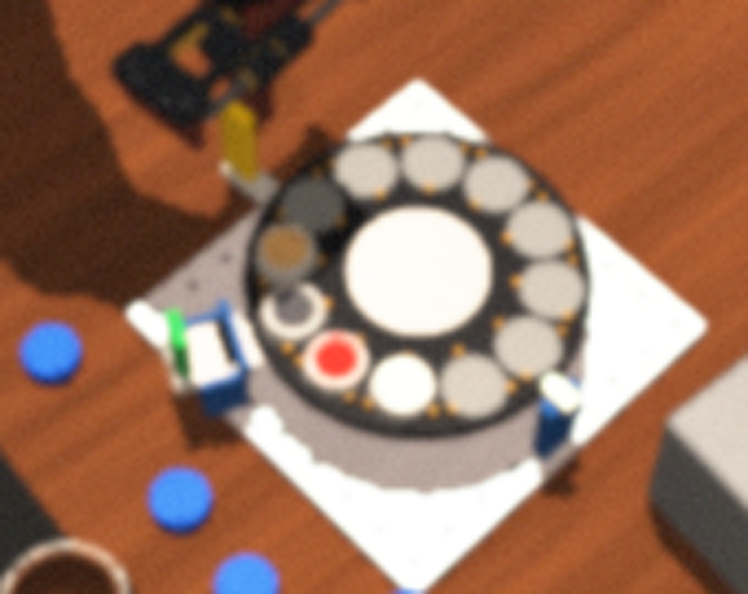

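Scene view: red has moved from crop (321,345) to (337,360), about a third of a notch. The stroke isn't complete, so I'm continuing.

>>> {"op": "carry_out", "data": {"moves": [[1, 0.1, 0, -0.01, 0, -0.006, 0], [1, 0.1, 0, -0.01, 0, -0.006, 0]]}}

```text
time: 5.45
eef_pos: [0.4824, -0.0681, 0.0727]
ee_rot: [[0.19, 0.001, 0.982], [-0.982, 0.0, 0.19], [-0.0, -1.0, 0.001]]
contact_force: [1.1, 4.0, 1.8]
width: 0.0008
```

>>> {"op": "carry_out", "data": {"moves": [[1, 0.1, 0, -0.01, 0, -0.006, 0], [1, 0.1, 0, -0.01, 0, -0.006, 0]]}}

```text
time: 5.62
eef_pos: [0.4825, -0.0702, 0.0727]
ee_rot: [[0.202, 0.0, 0.979], [-0.979, 0.0, 0.202], [0.0, -1.0, 0.0]]
contact_force: [1.7, 4.6, 1.5]
width: 0.0004
```

>>> {"op": "carry_out", "data": {"moves": [[1, 0.1, 0, -0.01, 0, -0.006, 0], [1, 0.1, 0, -0.01, 0, -0.006, 0]]}}

```text
time: 5.78
eef_pos: [0.4826, -0.0722, 0.0727]
ee_rot: [[0.214, 0.0, 0.977], [-0.977, 0.0, 0.214], [0.0, -1.0, 0.0]]
contact_force: [1.6, 4.7, 2.8]
width: 0.0005
```

```bash
python3 st.py; python3 - <<'E'
from h import *
import cv2
a=optics.camera("scene")["frame"][:,:,::-1][175:310,240:410]; cv2.imwrite("pics/s4c.png",cv2.resize(a,None,fx=4.4,fy=4.4,interpolation=cv2.INTER_CUBIC))
E
```

```text
t 5.78 pos [ 0.4826 -0.0722  0.0727] F_tool [-4.2 -2.8  2.6]
heading turn from rest: 0.4044223380905474 x-front contact angle:
implied tab r 0.1596 angle from rest 0.4026
```

View pics/s4c.png

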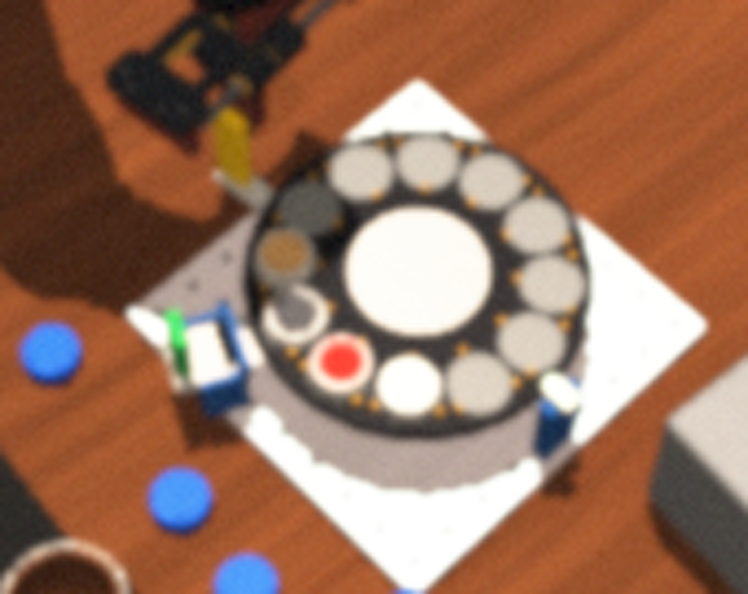

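>>> {"op": "carry_out", "data": {"moves": [[1, 0.1, 0, -0.01, 0, -0.006, 0], [1, 0.1, 0, -0.01, 0, -0.006, 0]]}}

```text
time: 6.0
eef_pos: [0.4827, -0.0742, 0.0726]
ee_rot: [[0.225, -0.0, 0.974], [-0.974, 0.0, 0.225], [-0.0, -1.0, -0.0]]
contact_force: [0.4, 4.1, 2.1]
width: 0.0004
```

>>> {"op": "carry_out", "data": {"moves": [[1, 0.1, 0, -0.01, 0, -0.006, 0], [1, 0.1, 0, -0.01, 0, -0.006, 0]]}}

```text
time: 6.17
eef_pos: [0.4829, -0.0763, 0.0726]
ee_rot: [[0.237, -0.0, 0.971], [-0.971, -0.0, 0.237], [-0.0, -1.0, -0.0]]
contact_force: [1.3, 3.5, 1.2]
width: 0.0004
```

>>> {"op": "carry_out", "data": {"moves": [[1, 0.1, 0, -0.01, 0, -0.006, 0], [1, 0.1, 0, -0.01, 0, -0.006, 0]]}}

```text
time: 6.33
eef_pos: [0.4832, -0.0783, 0.0726]
ee_rot: [[0.249, -0.0, 0.969], [-0.969, -0.0, 0.249], [0.0, -1.0, -0.0]]
contact_force: [2.1, 2.7, 1.6]
width: 0.0007
```

```bash
python3 st.py
```

```text
t 6.33 pos [ 0.4832 -0.0783  0.0726] F_tool [-2.1 -1.6  2.7]
heading turn from rest: 0.4403502808970102 x-front contact angle:
implied tab r 0.1597 angle from rest 0.4401
```

>>> {"op": "carry_out", "data": {"moves": [[1, 0.1, 0, -0.01, 0, -0.006, 0]]}}

```text
time: 6.42
eef_pos: [0.4834, -0.0793, 0.0726]
ee_rot: [[0.254, -0.0, 0.967], [-0.967, -0.0, 0.254], [0.0, -1.0, -0.0]]
contact_force: [0.9, 3.0, 1.7]
width: 0.0006
```

>>> {"op": "carry_out", "data": {"moves": [[1, 0.1, 0, -0.01, 0, -0.006, 0]]}}

```text
time: 6.5
eef_pos: [0.4835, -0.0802, 0.0726]
ee_rot: [[0.26, -0.0, 0.966], [-0.966, -0.0, 0.26], [-0.0, -1.0, -0.0]]
contact_force: [1.5, 3.2, 1.9]
width: 0.0007
```

>>> {"op": "carry_out", "data": {"moves": [[1, 0.1, 0, -0.01, 0, -0.006, 0]]}}

```text
time: 6.58
eef_pos: [0.4837, -0.0813, 0.0726]
ee_rot: [[0.266, -0.0, 0.964], [-0.964, -0.0, 0.266], [0.0, -1.0, -0.0]]
contact_force: [1.2, 3.7, 1.1]
width: 0.0005
```

```bash
python3 st.py
```

```text
t 6.58 pos [ 0.4837 -0.0813  0.0726] F_tool [-3.3 -1.1  2.1]
heading turn from rest: 0.45827228991236335 x-front contact angle:
implied tab r 0.1597 angle from rest 0.4591
```

>>> {"op": "carry_out", "data": {"moves": [[1, 0.1, 0, -0.01, 0, -0.006, 0]]}}

```text
time: 6.67
eef_pos: [0.4838, -0.0822, 0.0726]
ee_rot: [[0.272, -0.0, 0.962], [-0.962, -0.0, 0.272], [0.0, -1.0, -0.0]]
contact_force: [0.8, 3.6, 1.3]
width: 0.0005
```

>>> {"op": "carry_out", "data": {"moves": [[1, 0.1, 0, -0.01, 0, -0.006, 0]]}}

```text
time: 6.75
eef_pos: [0.484, -0.0832, 0.0726]
ee_rot: [[0.278, -0.0, 0.961], [-0.961, -0.0, 0.278], [0.0, -1.0, -0.0]]
contact_force: [1.1, 3.7, 0.6]
width: 0.0002
```

```bash
python3 st.py; python3 - <<'E'
from h import *
import cv2
a=optics.camera("scene")["frame"][:,:,::-1][175:310,240:410]; cv2.imwrite("pics/s5c.png",cv2.resize(a,None,fx=4.4,fy=4.4,interpolation=cv2.INTER_CUBIC))
E
```

```text
t 6.75 pos [ 0.484  -0.0832  0.0726] F_tool [-3.2 -0.6  2.1]
heading turn from rest: 0.4703338671034102 x-front contact angle:
implied tab r 0.1597 angle from rest 0.4715
```

View pics/s5c.png

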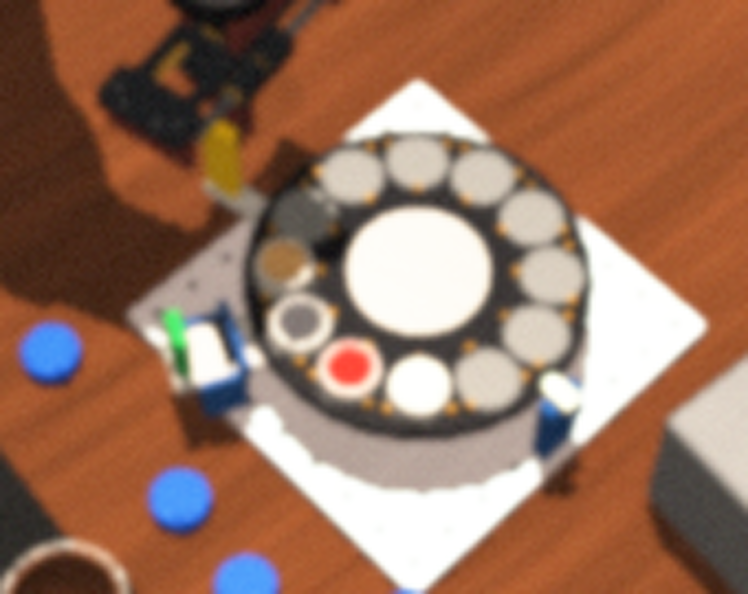

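>>> {"op": "carry_out", "data": {"moves": [[1, 0.1, 0, -0.01, 0, -0.006, 0]]}}

```text
time: 6.88
eef_pos: [0.4841, -0.0841, 0.0726]
ee_rot: [[0.283, -0.0, 0.959], [-0.959, 0.0, 0.283], [-0.0, -1.0, -0.0]]
contact_force: [2.2, 3.1, 1.3]
width: 0.0008
```

>>> {"op": "carry_out", "data": {"moves": [[1, 0.1, 0, -0.01, 0, -0.006, 0]]}}

```text
time: 6.97
eef_pos: [0.4843, -0.0851, 0.0726]
ee_rot: [[0.289, -0.0, 0.957], [-0.957, 0.0, 0.289], [-0.0, -1.0, -0.0]]
contact_force: [1.3, 2.9, 2.2]
width: 0.0006
```

>>> {"op": "carry_out", "data": {"moves": [[1, 0.1, 0, -0.01, 0, -0.006, 0]]}}

```text
time: 7.05
eef_pos: [0.4845, -0.0861, 0.0726]
ee_rot: [[0.295, -0.0, 0.956], [-0.956, -0.0, 0.295], [-0.0, -1.0, -0.0]]
contact_force: [0.2, 2.3, 0.5]
width: 0.0004
```

>>> {"op": "carry_out", "data": {"moves": [[1, 0.1, 0, -0.01, 0, -0.006, 0]]}}

```text
time: 7.13
eef_pos: [0.4847, -0.0872, 0.0726]
ee_rot: [[0.301, -0.0, 0.954], [-0.954, -0.0, 0.301], [-0.0, -1.0, -0.0]]
contact_force: [1.2, 2.4, -0.0]
width: 0.0003
```

>>> {"op": "carry_out", "data": {"moves": [[1, 0.1, 0, -0.01, 0, -0.006, 0]]}}

```text
time: 7.22
eef_pos: [0.485, -0.0881, 0.0726]
ee_rot: [[0.306, -0.0, 0.952], [-0.952, -0.0, 0.306], [0.0, -1.0, -0.0]]
contact_force: [0.9, 2.8, 0.8]
width: 0.0004
```

>>> {"op": "carry_out", "data": {"moves": [[1, 0.1, 0, -0.01, 0, -0.006, 0]]}}

```text
time: 7.3
eef_pos: [0.4852, -0.0891, 0.0726]
ee_rot: [[0.312, -0.0, 0.95], [-0.95, -0.0, 0.312], [-0.0, -1.0, -0.0]]
contact_force: [0.7, 3.1, 0.6]
width: 0.0002
```

>>> {"op": "carry_out", "data": {"moves": [[1, 0.1, 0, -0.01, 0, -0.006, 0]]}}

```text
time: 7.38
eef_pos: [0.4854, -0.0901, 0.0726]
ee_rot: [[0.318, -0.0, 0.948], [-0.948, -0.0, 0.318], [-0.0, -1.0, -0.0]]
contact_force: [0.6, 2.9, 1.5]
width: 0.0004
```

```bash
python3 st.py
```

```text
t 7.38 pos [ 0.4854 -0.0901  0.0726] F_tool [-2.5 -1.5  1.4]
heading turn from rest: 0.5123181433650835 x-front contact angle:
implied tab r 0.1597 angle from rest 0.5151
```

```bash
python3 - <<'E'
from h import *
import cv2
a=optics.camera("scene")["frame"][:,:,::-1][175:310,240:410]; cv2.imwrite("pics/s6c.png",cv2.resize(a,None,fx=4.4,fy=4.4,interpolation=cv2.INTER_CUBIC))
E
```

```text
(no output)
```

View pics/s6c.png

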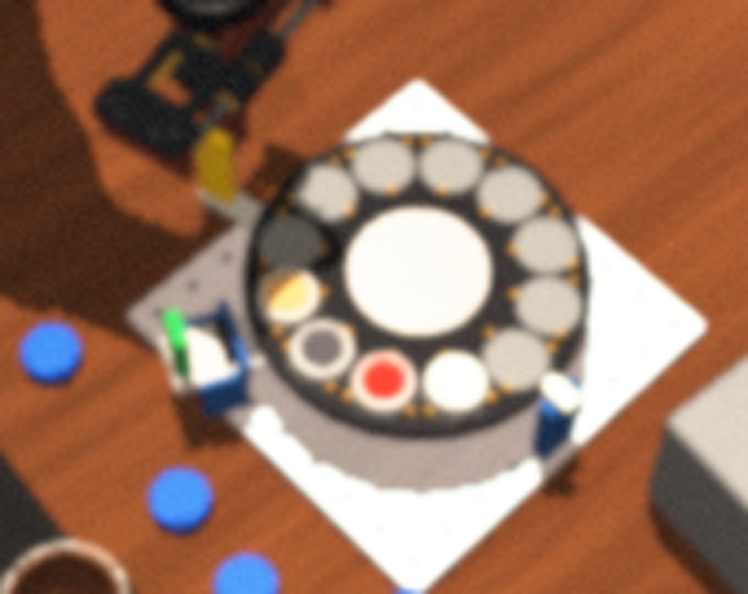

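Scene view: red now sits at (383,380), exactly where white began, so the notch has passed. Now to the soft stop.

>>> {"op": "carry_out", "data": {"moves": [[1, 0.1, 0, -0.01, 0, -0.006, 0]]}}

```text
time: 7.52
eef_pos: [0.4856, -0.091, 0.0726]
ee_rot: [[0.323, -0.0, 0.946], [-0.946, 0.0, 0.323], [-0.0, -1.0, -0.0]]
contact_force: [0.2, 3.7, 1.0]
width: 0.0006
```

>>> {"op": "carry_out", "data": {"moves": [[1, 0.1, 0, -0.01, 0, -0.006, 0]]}}

```text
time: 7.6
eef_pos: [0.4858, -0.092, 0.0726]
ee_rot: [[0.329, -0.0, 0.944], [-0.944, -0.0, 0.329], [-0.0, -1.0, -0.0]]
contact_force: [0.5, 3.4, 1.4]
width: 0.0004
```

>>> {"op": "carry_out", "data": {"moves": [[1, 0.08, 0, -0.01, 0, -0.005, 0]]}}

```text
time: 7.68
eef_pos: [0.486, -0.0927, 0.0726]
ee_rot: [[0.334, -0.0, 0.943], [-0.943, 0.0, 0.334], [-0.0, -1.0, -0.0]]
contact_force: [0.1, 4.4, 0.4]
width: 0.0003
```

>>> {"op": "carry_out", "data": {"moves": [[1, 0.08, 0, -0.01, 0, -0.005, 0]]}}

```text
time: 7.77
eef_pos: [0.4861, -0.0932, 0.0726]
ee_rot: [[0.339, -0.0, 0.941], [-0.941, 0.0, 0.339], [-0.0, -1.0, -0.0]]
contact_force: [-0.8, 5.9, 2.5]
width: 0.0006
```

>>> {"op": "carry_out", "data": {"moves": [[1, 0.06, 0, -0.01, 0, -0.003, 0]]}}

```text
time: 7.85
eef_pos: [0.4861, -0.0935, 0.0726]
ee_rot: [[0.342, -0.001, 0.94], [-0.94, 0.001, 0.342], [-0.001, -1.0, -0.0]]
contact_force: [-0.1, 6.0, 2.0]
width: 0.0005
```

>>> {"op": "carry_out", "data": {"moves": [[1, 0.0, 0, 0, 0, 0, 0]]}}

```text
time: 7.93
eef_pos: [0.4861, -0.0935, 0.0726]
ee_rot: [[0.342, -0.001, 0.94], [-0.94, 0.001, 0.342], [-0.001, -1.0, -0.0]]
contact_force: [-0.2, 5.4, 2.8]
width: 0.0008
```

```bash
python3 st.py
```

```text
t 7.93 pos [ 0.4861 -0.0935  0.0726] F_tool [-5.1 -2.8  1.7]
heading turn from rest: 0.5375477063503826 x-front contact angle:
implied tab r 0.1596 angle from rest 0.5366
```

>>> {"op": "carry_out", "data": {"moves": [[1, 0.06, 0, -0.01, 0, -0.003, 0]]}}

```text
time: 8.02
eef_pos: [0.4861, -0.0938, 0.0726]
ee_rot: [[0.344, -0.001, 0.939], [-0.939, 0.001, 0.344], [-0.001, -1.0, -0.0]]
contact_force: [-0.3, 6.7, 2.7]
width: 0.0003
```

>>> {"op": "carry_out", "data": {"moves": [[1, 0.06, 0, -0.01, 0, -0.003, 0]]}}

```text
time: 8.1
eef_pos: [0.4862, -0.0941, 0.0726]
ee_rot: [[0.348, -0.001, 0.938], [-0.938, 0.001, 0.348], [-0.001, -1.0, -0.0]]
contact_force: [-1.1, 8.4, 2.6]
width: 0.0001
```

```bash
python3 st.py
```

```text
t 8.1 pos [ 0.4862 -0.0941  0.0726] F_tool [-8.2 -2.6  1.9]
heading turn from rest: 0.5439643120830974 x-front contact angle:
implied tab r 0.1596 angle from rest 0.5404
```

Soft stop reached at 0.54 rad and about 8.5–9 N. Retreating along the arc so the lever springs back.

>>> {"op": "carry_out", "data": {"moves": [[1, -0.8, 0, 0.11, 0, 0.05, 0], [1, -0.8, 0, 0.11, 0, 0.05, 0], [1, -0.8, 0, 0.11, 0, 0.05, 0], [1, -0.8, 0, 0.11, 0, 0.05, 0], [1, -0.8, 0, 0.11, 0, 0.05, 0], [1, -0.8, 0, 0.11, 0, 0.05, 0], [1, -0.8, 0, 0.11, 0, 0.05, 0], [1, -0.8, 0, 0.11, 0, 0.05, 0], [1, -0.8, 0, 0.11, 0, 0.05, 0], [1, -0.8, 0, 0.11, 0, 0.05, 0], [1, -0.7, 0, 0.1, 0, 0.044, 0], [1, -0.8, 0, 0, 0, 0, 0], [1, -0.5, 0, 0, 0, 0, 0], [1, 0, 0, 0, 0, 0, 0]]}}

```text
time: 9.27
eef_pos: [0.4919, 0.0048, 0.0726]
ee_rot: [[-0.187, 0.0, 0.982], [-0.982, -0.0, -0.187], [0.0, -1.0, 0.0]]
contact_force: [-0.7, 0.6, -0.5]
width: 0.0004
```

```bash
python3 st.py; python3 - <<'E'
from h import *
import cv2
a=optics.camera("scene")["frame"][:,:,::-1][175:310,240:410]; cv2.imwrite("pics/s7c.png",cv2.resize(a,None,fx=4.4,fy=4.4,interpolation=cv2.INTER_CUBIC))
cv2.imwrite("pics/w7.png",optics.camera("wrist")["frame"][:,:,::-1])
E
```

```text
t 9.27 pos [0.4919 0.0048 0.0726] F_tool [-0.5  0.5 -0.8]
heading turn from rest: 0.0012923807807930232 x-front contact angle:
implied tab r 0.16 angle from rest -0.0839
```

View pics/s7c.png

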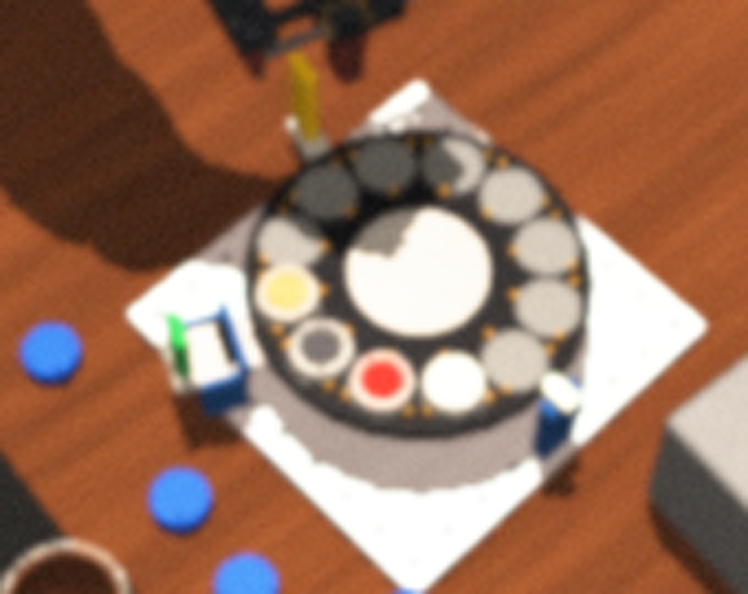

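View pics/w7.png

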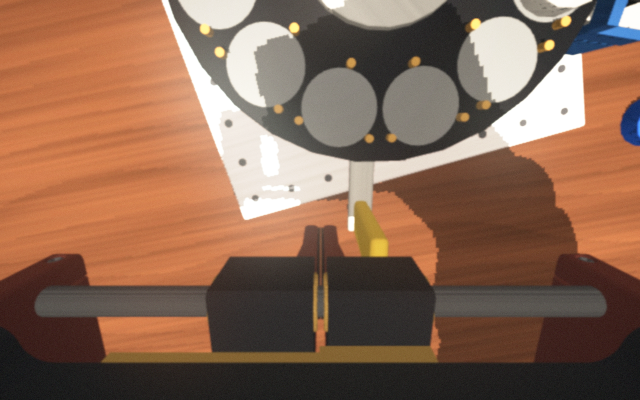

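Scene view: the lever is back at its original pixel (304,66) and red is at (381,380), 2 notches to go. Stroke 2, now that the stop angle is known.

>>> {"op": "carry_out", "data": {"moves": [[1, 0.5, 0, 0, 0, 0, 0], [1, 0.5, 0, 0, 0, 0, 0], [1, 0.3, 0, 0, 0, 0, 0], [1, 0.4, 0, -0.04, 0, -0.025, 0], [1, 0.4, 0, -0.04, 0, -0.025, 0], [1, 0.4, 0, -0.04, 0, -0.025, 0], [1, 0.4, 0, -0.04, 0, -0.025, 0], [1, 0.4, 0, -0.04, 0, -0.025, 0], [1, 0.4, 0, -0.04, 0, -0.025, 0], [1, 0.4, 0, -0.04, 0, -0.025, 0], [1, 0.4, 0, -0.04, 0, -0.025, 0], [1, 0.4, 0, -0.04, 0, -0.025, 0], [1, 0.4, 0, -0.04, 0, -0.025, 0], [1, 0.4, 0, -0.04, 0, -0.025, 0], [1, 0.4, 0, -0.04, 0, -0.025, 0]]}}

```text
time: 10.62
eef_pos: [0.4821, -0.0554, 0.0727]
ee_rot: [[0.111, 0.001, 0.994], [-0.994, 0.002, 0.111], [-0.001, -1.0, 0.001]]
contact_force: [0.1, 4.2, -1.1]
width: 0.0003
```

>>> {"op": "carry_out", "data": {"moves": [[1, 0.2, 0, -0.02, 0, -0.0125, 0], [1, 0.2, 0, -0.02, 0, -0.0125, 0], [1, 0.2, 0, -0.02, 0, -0.0125, 0], [1, 0.2, 0, -0.02, 0, -0.0125, 0], [1, 0.2, 0, -0.02, 0, -0.0125, 0], [1, 0.2, 0, -0.02, 0, -0.0125, 0], [1, 0.2, 0, -0.02, 0, -0.0125, 0], [1, 0.2, 0, -0.02, 0, -0.0125, 0], [1, 0.2, 0, -0.02, 0, -0.0125, 0], [1, 0.2, 0, -0.02, 0, -0.0125, 0], [1, 0.2, 0, -0.02, 0, -0.0125, 0]]}}

```text
time: 11.53
eef_pos: [0.4837, -0.0784, 0.0727]
ee_rot: [[0.246, 0.0, 0.969], [-0.969, -0.0, 0.246], [0.0, -1.0, 0.0]]
contact_force: [1.3, 3.3, -0.8]
width: 0.0004
```

```bash
python3 st.py
```

```text
t 11.53 pos [ 0.4837 -0.0784  0.0727] F_tool [-2.8  0.8  2. ]
heading turn from rest: 0.4373830388742166 x-front contact angle:
implied tab r 0.1594 angle from rest 0.4417
```

>>> {"op": "carry_out", "data": {"moves": [[1, 0.2, 0, -0.02, 0, -0.0125, 0], [1, 0.2, 0, -0.02, 0, -0.0125, 0], [1, 0.2, 0, -0.02, 0, -0.0125, 0], [1, 0.2, 0, -0.02, 0, -0.0125, 0], [1, 0.2, 0, -0.02, 0, -0.0125, 0], [1, 0.1, 0, -0.01, 0, -0.006, 0]]}}

```text
time: 12.03
eef_pos: [0.4855, -0.0894, 0.0727]
ee_rot: [[0.311, 0.0, 0.95], [-0.95, -0.0, 0.311], [0.0, -1.0, -0.0]]
contact_force: [1.0, 4.6, -0.0]
width: 0.0005
```

>>> {"op": "carry_out", "data": {"moves": [[1, 0.1, 0, -0.01, 0, -0.006, 0], [1, 0.1, 0, -0.01, 0, -0.006, 0]]}}

```text
time: 12.2
eef_pos: [0.4859, -0.0911, 0.0727]
ee_rot: [[0.322, -0.0, 0.947], [-0.947, -0.0, 0.322], [0.0, -1.0, -0.0]]
contact_force: [1.3, 4.5, 1.2]
width: 0.0005
```

>>> {"op": "carry_out", "data": {"moves": [[1, 0.1, 0, -0.01, 0, -0.006, 0]]}}

```text
time: 12.28
eef_pos: [0.4861, -0.092, 0.0727]
ee_rot: [[0.328, -0.0, 0.945], [-0.945, -0.0, 0.328], [-0.0, -1.0, -0.0]]
contact_force: [-0.4, 2.6, 0.9]
width: 0.0007
```

>>> {"op": "carry_out", "data": {"moves": [[1, 0.08, 0, -0.01, 0, -0.005, 0]]}}

```text
time: 12.37
eef_pos: [0.4863, -0.0927, 0.0727]
ee_rot: [[0.333, -0.0, 0.943], [-0.943, 0.0, 0.333], [-0.0, -1.0, -0.0]]
contact_force: [1.6, 4.3, 1.7]
width: 0.0003
```

```bash
python3 st.py
```

```text
t 12.37 pos [ 0.4863 -0.0927  0.0727] F_tool [-3.5 -1.7  2.9]
heading turn from rest: 0.5284128868197421 x-front contact angle:
implied tab r 0.1594 angle from rest 0.5326
```

>>> {"op": "carry_out", "data": {"moves": [[1, 0.08, 0, -0.01, 0, -0.005, 0]]}}

```text
time: 12.45
eef_pos: [0.4863, -0.0932, 0.0727]
ee_rot: [[0.338, -0.0, 0.941], [-0.941, 0.0, 0.338], [-0.0, -1.0, -0.0]]
contact_force: [1.1, 5.7, 1.6]
width: 0.0004
```

>>> {"op": "carry_out", "data": {"moves": [[1, 0.06, 0, -0.01, 0, -0.003, 0]]}}

```text
time: 12.53
eef_pos: [0.4864, -0.0935, 0.0726]
ee_rot: [[0.341, -0.0, 0.94], [-0.94, 0.001, 0.341], [-0.001, -1.0, -0.0]]
contact_force: [-0.2, 6.5, 2.0]
width: 0.0002
```

>>> {"op": "carry_out", "data": {"moves": [[1, 0.06, 0, -0.01, 0, -0.003, 0]]}}

```text
time: 12.62
eef_pos: [0.4864, -0.0938, 0.0727]
ee_rot: [[0.344, -0.001, 0.939], [-0.939, 0.001, 0.344], [-0.001, -1.0, -0.0]]
contact_force: [0.1, 7.0, 2.8]
width: 0.0006
```

```bash
python3 st.py
```

```text
t 12.62 pos [ 0.4864 -0.0938  0.0727] F_tool [-6.6 -2.7  2.5]
heading turn from rest: 0.5398246493631408 x-front contact angle:
implied tab r 0.1594 angle from rest 0.539
```

>>> {"op": "carry_out", "data": {"moves": [[1, 0.06, 0, -0.01, 0, -0.003, 0]]}}

```text
time: 12.7
eef_pos: [0.4865, -0.094, 0.0727]
ee_rot: [[0.347, -0.001, 0.938], [-0.938, 0.001, 0.347], [-0.001, -1.0, -0.0]]
contact_force: [-0.3, 8.9, 1.8]
width: -0.0001
```

```bash
python3 st.py;  python3 - <<'E'
from h import *
import cv2
a=optics.camera("scene")["frame"][:,:,::-1][175:310,240:410]; cv2.imwrite("pics/s8c.png",cv2.resize(a,None,fx=4.4,fy=4.4,interpolation=cv2.INTER_CUBIC))
E
```

```text
t 12.7 pos [ 0.4865 -0.094   0.0727] F_tool [-8.5 -1.8  2.8]
heading turn from rest: 0.5430249510631967 x-front contact angle:
implied tab r 0.1593 angle from rest 0.5407
```

View pics/s8c.png

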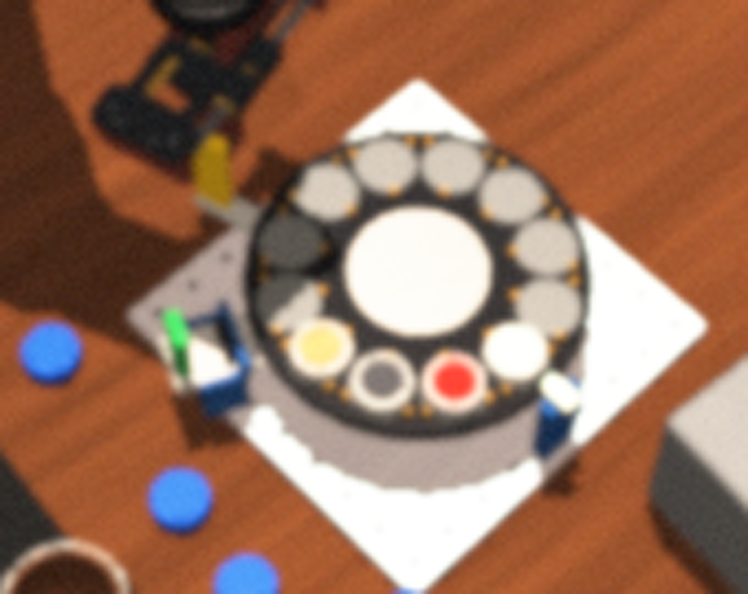

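Second click done at about 9 N. Red is at (453,381), one notch short of the pointer. Returning.

>>> {"op": "carry_out", "data": {"moves": [[1, -0.8, 0, 0.11, 0, 0.05, 0], [1, -0.8, 0, 0.11, 0, 0.05, 0], [1, -0.8, 0, 0.11, 0, 0.05, 0], [1, -0.8, 0, 0.11, 0, 0.05, 0], [1, -0.8, 0, 0.11, 0, 0.05, 0], [1, -0.8, 0, 0.11, 0, 0.05, 0], [1, -0.8, 0, 0.11, 0, 0.05, 0], [1, -0.8, 0, 0.11, 0, 0.05, 0], [1, -0.8, 0, 0.11, 0, 0.05, 0], [1, -0.8, 0, 0.11, 0, 0.05, 0], [1, -0.7, 0, 0.1, 0, 0.044, 0], [1, -0.8, 0, 0, 0, 0, 0], [1, -0.5, 0, 0, 0, 0, 0], [1, 0, 0, 0, 0, 0, 0]]}}

```text
time: 13.92
eef_pos: [0.492, 0.0047, 0.0726]
ee_rot: [[-0.188, -0.0, 0.982], [-0.982, -0.0, -0.188], [0.0, -1.0, -0.0]]
contact_force: [-0.5, 0.1, -0.4]
width: 0.0004
```

```bash
python3 st.py; python3 - <<'E'
from h import *
import cv2
a=optics.camera("scene")["frame"][:,:,::-1][175:310,240:410]; cv2.imwrite("pics/s9c.png",cv2.resize(a,None,fx=4.4,fy=4.4,interpolation=cv2.INTER_CUBIC))
E
```

```text
t 13.92 pos [0.492  0.0047 0.0726] F_tool [-0.   0.4 -0.5]
heading turn from rest: 0.000343766083937852 x-front contact angle:
implied tab r 0.1598 angle from rest -0.0838
```

View pics/s9c.png

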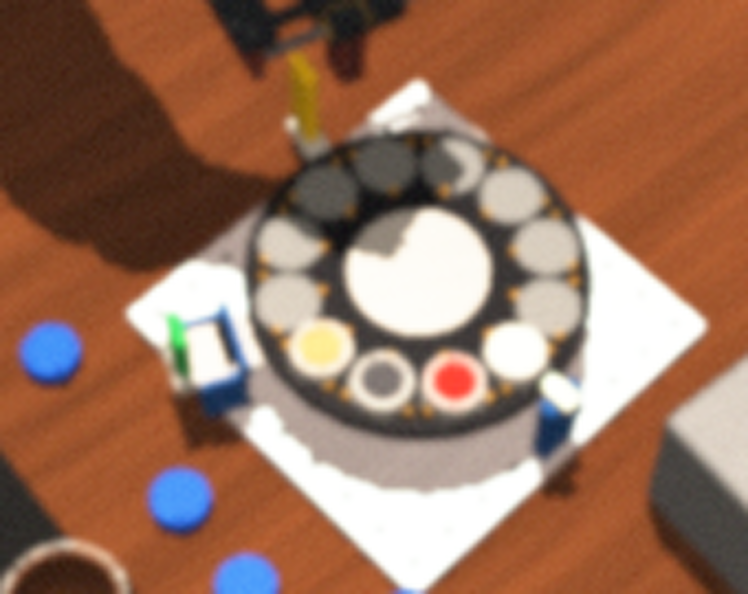

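The lever tab is back at rest at (304,66). Third and last stroke, same recipe.

>>> {"op": "carry_out", "data": {"moves": [[1, 0.5, 0, 0, 0, 0, 0], [1, 0.5, 0, 0, 0, 0, 0], [1, 0.3, 0, 0, 0, 0, 0], [1, 0.4, 0, -0.04, 0, -0.025, 0], [1, 0.4, 0, -0.04, 0, -0.025, 0], [1, 0.4, 0, -0.04, 0, -0.025, 0], [1, 0.4, 0, -0.04, 0, -0.025, 0], [1, 0.4, 0, -0.04, 0, -0.025, 0], [1, 0.4, 0, -0.04, 0, -0.025, 0], [1, 0.4, 0, -0.04, 0, -0.025, 0], [1, 0.4, 0, -0.04, 0, -0.025, 0], [1, 0.4, 0, -0.04, 0, -0.025, 0], [1, 0.4, 0, -0.04, 0, -0.025, 0], [1, 0.4, 0, -0.04, 0, -0.025, 0], [1, 0.4, 0, -0.04, 0, -0.025, 0]]}}

```text
time: 15.22
eef_pos: [0.4824, -0.0556, 0.0727]
ee_rot: [[0.11, 0.001, 0.994], [-0.994, 0.002, 0.11], [-0.001, -1.0, 0.001]]
contact_force: [0.6, 3.7, -1.1]
width: 0.0001
```

>>> {"op": "carry_out", "data": {"moves": [[1, 0.2, 0, -0.02, 0, -0.0125, 0], [1, 0.2, 0, -0.02, 0, -0.0125, 0], [1, 0.2, 0, -0.02, 0, -0.0125, 0], [1, 0.2, 0, -0.02, 0, -0.0125, 0], [1, 0.2, 0, -0.02, 0, -0.0125, 0], [1, 0.2, 0, -0.02, 0, -0.0125, 0], [1, 0.2, 0, -0.02, 0, -0.0125, 0], [1, 0.2, 0, -0.02, 0, -0.0125, 0], [1, 0.2, 0, -0.02, 0, -0.0125, 0], [1, 0.2, 0, -0.02, 0, -0.0125, 0], [1, 0.2, 0, -0.02, 0, -0.0125, 0]]}}

```text
time: 16.13
eef_pos: [0.4839, -0.0784, 0.0727]
ee_rot: [[0.245, 0.0, 0.97], [-0.97, -0.0, 0.245], [0.0, -1.0, 0.0]]
contact_force: [1.2, 3.6, -0.4]
width: 0.0004
```

>>> {"op": "carry_out", "data": {"moves": [[1, 0.2, 0, -0.02, 0, -0.0125, 0], [1, 0.2, 0, -0.02, 0, -0.0125, 0], [1, 0.2, 0, -0.02, 0, -0.0125, 0], [1, 0.2, 0, -0.02, 0, -0.0125, 0], [1, 0.2, 0, -0.02, 0, -0.0125, 0], [1, 0.1, 0, -0.01, 0, -0.006, 0]]}}

```text
time: 16.63
eef_pos: [0.4857, -0.0895, 0.0727]
ee_rot: [[0.31, -0.0, 0.951], [-0.951, -0.0, 0.31], [0.0, -1.0, -0.0]]
contact_force: [1.7, 4.3, 1.0]
width: 0.0006
```

>>> {"op": "carry_out", "data": {"moves": [[1, 0.1, 0, -0.01, 0, -0.006, 0], [1, 0.1, 0, -0.01, 0, -0.006, 0]]}}

```text
time: 16.8
eef_pos: [0.486, -0.0911, 0.0727]
ee_rot: [[0.321, -0.0, 0.947], [-0.947, -0.0, 0.321], [0.0, -1.0, -0.0]]
contact_force: [0.2, 3.2, 1.0]
width: 0.0005
```

>>> {"op": "carry_out", "data": {"moves": [[1, 0.1, 0, -0.01, 0, -0.006, 0]]}}

```text
time: 16.88
eef_pos: [0.4863, -0.0921, 0.0727]
ee_rot: [[0.327, -0.0, 0.945], [-0.945, -0.0, 0.327], [-0.0, -1.0, -0.0]]
contact_force: [1.3, 3.9, 0.9]
width: 0.0005
```

>>> {"op": "carry_out", "data": {"moves": [[1, 0.08, 0, -0.01, 0, -0.005, 0]]}}

```text
time: 16.97
eef_pos: [0.4864, -0.0928, 0.0727]
ee_rot: [[0.332, -0.0, 0.943], [-0.943, 0.0, 0.332], [-0.0, -1.0, -0.0]]
contact_force: [1.2, 4.8, 1.0]
width: 0.0005
```

```bash
python3 st.py
```

```text
t 16.97 pos [ 0.4864 -0.0928  0.0727] F_tool [-4.1 -1.   2.7]
heading turn from rest: 0.5273594223036936 x-front contact angle:
implied tab r 0.1593 angle from rest 0.533
```

>>> {"op": "carry_out", "data": {"moves": [[1, 0.08, 0, -0.01, 0, -0.005, 0]]}}

```text
time: 17.05
eef_pos: [0.4865, -0.0932, 0.0727]
ee_rot: [[0.337, -0.0, 0.942], [-0.942, 0.0, 0.337], [-0.001, -1.0, -0.0]]
contact_force: [0.9, 5.1, 3.3]
width: 0.0007
```

>>> {"op": "carry_out", "data": {"moves": [[1, 0.06, 0, -0.01, 0, -0.003, 0]]}}

```text
time: 17.13
eef_pos: [0.4866, -0.0935, 0.0727]
ee_rot: [[0.34, -0.0, 0.94], [-0.94, 0.001, 0.34], [-0.001, -1.0, -0.0]]
contact_force: [-0.5, 7.0, 2.4]
width: 0.0006
```

>>> {"op": "carry_out", "data": {"moves": [[1, 0.06, 0, -0.01, 0, -0.003, 0]]}}

```text
time: 17.22
eef_pos: [0.4866, -0.0938, 0.0726]
ee_rot: [[0.343, -0.001, 0.939], [-0.939, 0.001, 0.343], [-0.001, -1.0, -0.0]]
contact_force: [0.0, 7.4, 2.8]
width: 0.0004
```

>>> {"op": "carry_out", "data": {"moves": [[1, 0.06, 0, -0.01, 0, -0.003, 0]]}}

```text
time: 17.3
eef_pos: [0.4867, -0.094, 0.0727]
ee_rot: [[0.346, -0.001, 0.938], [-0.938, 0.001, 0.346], [-0.002, -1.0, -0.0]]
contact_force: [-1.1, 8.4, 3.7]
width: 0.0003
```

```bash
python3 st.py;  python3 - <<'E'
from h import *
import cv2
a=optics.camera("scene")["frame"][:,:,::-1][175:310,240:410]; cv2.imwrite("pics/s10c.png",cv2.resize(a,None,fx=4.4,fy=4.4,interpolation=cv2.INTER_CUBIC))
E
```

```text
t 17.3 pos [ 0.4867 -0.094   0.0727] F_tool [-8.2 -3.6  1.9]
heading turn from rest: 0.5420763788582696 x-front contact angle:
implied tab r 0.1592 angle from rest 0.541
```

View pics/s10c.png

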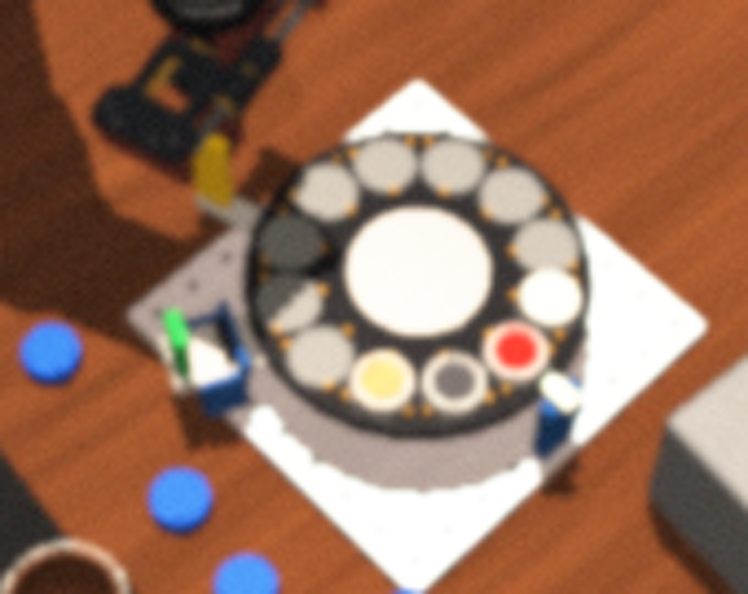

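Red is at (515,350), right in front of the pointer (560,390). Returning and then lifting.

>>> {"op": "carry_out", "data": {"moves": [[1, -0.8, 0, 0.11, 0, 0.05, 0], [1, -0.8, 0, 0.11, 0, 0.05, 0], [1, -0.8, 0, 0.11, 0, 0.05, 0], [1, -0.8, 0, 0.11, 0, 0.05, 0], [1, -0.8, 0, 0.11, 0, 0.05, 0], [1, -0.8, 0, 0.11, 0, 0.05, 0], [1, -0.8, 0, 0.11, 0, 0.05, 0], [1, -0.8, 0, 0.11, 0, 0.05, 0], [1, -0.8, 0, 0.11, 0, 0.05, 0], [1, -0.8, 0, 0.11, 0, 0.05, 0], [1, -0.7, 0, 0.1, 0, 0.044, 0], [1, -0.8, 0, 0, 0, 0, 0], [1, -0.5, 0, 0, 0, 0, 0], [1, 0, -3, 0, 0, 0, 0], [1, 0, -3, 0, 0, 0, 0], [1, 0, -3, 0, 0, 0, 0], [1, 0, -3, 0, 0, 0, 0], [1, 0, -1, 0, 0, 0, 0], [1, 0, 0, 0, 0, 0, 0]]}}

```text
time: 18.93
eef_pos: [0.494, 0.0036, 0.2052]
ee_rot: [[-0.191, 0.005, 0.982], [-0.982, -0.001, -0.191], [-0.0, -1.0, 0.005]]
contact_force: [0.5, 0.2, -0.6]
width: 0.0002
```

```bash
python3 - <<'E'
from h import *
a=np.pi+1.15+YAW; d=np.array([np.cos(a),np.sin(a)])
s=robot.read_state(); R=np.array(s["ee_rot"]); p=np.array(s["eef_pos"]); print(s["time"],p,R.round(3).tolist())
for r in (.165+.0135+.03,.165+.0135,.143+.0135):
    t=C+d*r; D=R.T@np.array([t[0]-p[0],t[1]-p[1],0]); print(r,t,"tool cm",D.round(4)*100)
hd=np.arctan2(R[1,2],R[0,2]); want=np.arctan2(-d[0]*-1,0) if 0 else np.arctan2(d[0],-d[1])
print("turn wy",-(want-hd), want)
E
```

```text
18.9333 [0.49395936 0.00364137 0.20520116] [[-0.191, 0.005, 0.982], [-0.982, -0.001, -0.191], [-0.0, -1.0, 0.005]]
0.20850000000000002 [ 0.5749772  -0.25376359] tool cm [23.72  0.06 12.87]
0.17850000000000002 [ 0.58469271 -0.22538034] tool cm [20.75  0.06 13.28]
0.1565 [ 0.59181742 -0.20456595] tool cm [18.57  0.06 13.58]
turn wy 0.13769901436575857 -0.3297963267948962
```

>>> {"op": "carry_out", "data": {"moves": [[1, 2.5, 0, 1.4, 0, 0, 0], [1, 2.7, 0, 1.5, 0, 0, 0], [1, 2.7, 0, 1.5, 0, 0, 0], [1, 2.7, 0, 1.5, 0, 0, 0], [1, 2.7, 0, 1.5, 0, 0, 0], [1, 2.7, 0, 1.5, 0, 0, 0], [1, 2.7, 0, 1.4, 0, 0, 0], [1, 2.7, 0, 1.4, 0, 0, 0], [1, 2.3, 0, 1.2, 0, 0, 0], [1, 0, 0, 0, 0, 0.069, 0], [1, 0, 0, 0, 0, 0.069, 0], [1, 0, 0, 0, 0, 0, 0]]}}

```text
time: 19.93
eef_pos: [0.5723, -0.2538, 0.1999]
ee_rot: [[-0.327, -0.004, 0.945], [-0.945, 0.001, -0.327], [0.001, -1.0, -0.004]]
contact_force: [0.3, 0.8, -0.2]
width: 0.0005
```

```bash
cat > lk.py <<'E'
from h import *
a=np.pi+1.15+YAW; d=np.array([np.cos(a),np.sin(a)])
s=robot.read_state(); R=np.array(s["ee_rot"]); p=np.array(s["eef_pos"]); r=(p[:2]-C)@d; t=(p[:2]-C)@[-d[1],d[0]]
print("t",s["time"],"z",p[2].round(4),"radial",r.round(4),"implied face",(r-.0135).round(4),"tang",t.round(4),"turn err",np.arctan2(R[1,2],R[0,2])-np.arctan2(d[0],-d[1]),"F",(R.T@np.array(s["contact_force"])).round(1))
E
python3 lk.py; python3 - <<'E'
from h import *
import cv2
s=robot.read_state()
cv2.imwrite("pics/w11.png",optics.camera("wrist")["frame"][:,:,::-1])
a=optics.camera("scene")["frame"][:,:,::-1][175:310,240:410]; cv2.imwrite("pics/s11c.png",cv2.resize(a,None,fx=4.4,fy=4.4,interpolation=cv2.INTER_CUBIC))
E
```

```text
t 19.9333 z 0.1999 radial 0.2094 implied face 0.1959 tang -0.0025 turn err -0.0035005203330834567 F [-0.9  0.2 -0. ]
```

View pics/w11.png

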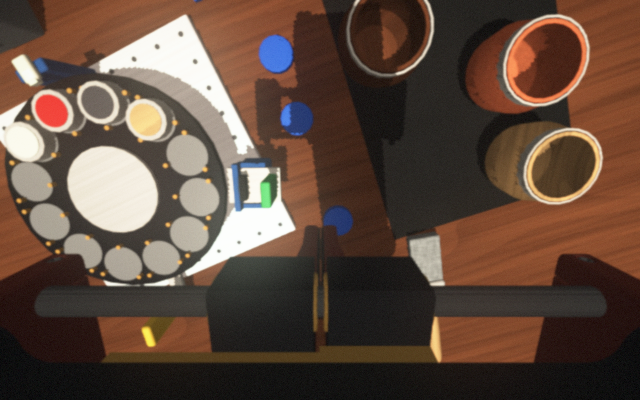

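View pics/s11c.png

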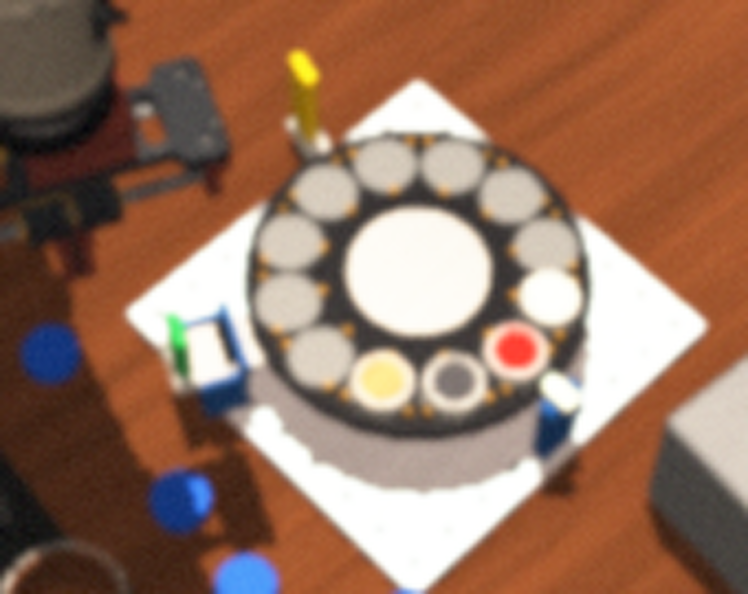

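```bash
python3 - <<'E'
from h import *
import cv2
s=robot.read_state(); c=optics.camera("wrist")
cv2.imwrite("pics/w12.png",cv2.resize(c["frame"][130:250,200:350,::-1],None,fx=5,fy=5,interpolation=cv2.INTER_CUBIC))
a=np.pi+1.15+YAW; d=np.array([np.cos(a),np.sin(a)])
for u,v in ((265,183),(276,183)):
    p=wray(c,s,u,v,.098)[:2]-C; print(p@d,p@[-d[1],d[0]])
E
```

```text
0.15679439898527592 0.010883175869169077
0.16705854863371783 0.010904826960069395
```

View pics/w12.png

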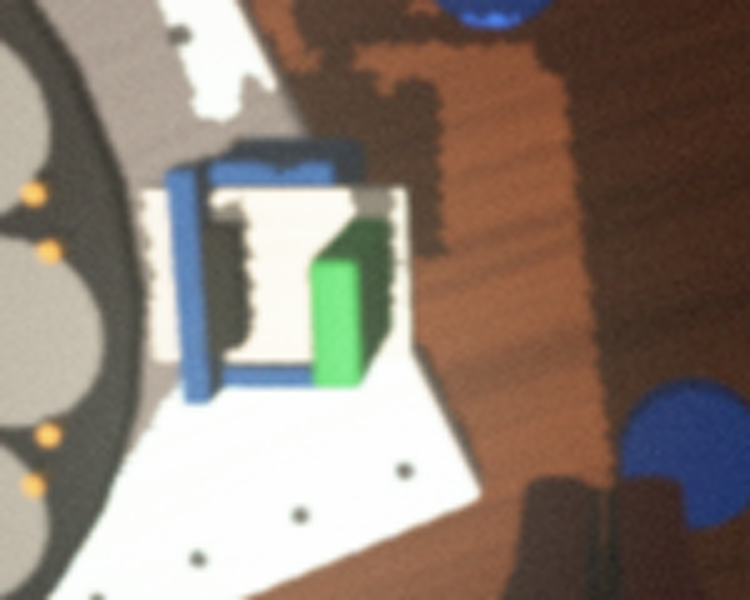

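Wrist view: the green tab top is centred at (267,194), with its outer face ≈ 0.163–0.165 m from the axis, matching the model. Red is in front of the pointer and the lever is at rest. Descending outside the tab.

>>> {"op": "carry_out", "data": {"moves": [[1, 0, 2, 0.1, 0, 0, 0], [1, 0, 3, 0.15, 0, 0, 0], [1, 0, 3, 0, 0, 0, 0], [1, 0, 2.5, 0, 0, 0, 0], [1, 0, 1.5, 0, 0, 0, 0], [1, 0, 0.5, 0, 0, 0, 0], [1, 0, 0, 0, 0, 0, 0]]}}

```text
time: 20.67
eef_pos: [0.575, -0.2533, 0.0761]
ee_rot: [[-0.323, -0.003, 0.947], [-0.947, 0.001, -0.323], [-0.0, -1.0, -0.003]]
contact_force: [0.3, 0.4, 0.4]
width: 0.0004
```

```bash
python3 lk.py
```

```text
t 20.6667 z 0.0761 radial 0.2081 implied face 0.1946 tang -0.0002 turn err 0.0013348484010590744 F [-0.5 -0.4  0.2]
```

>>> {"op": "carry_out", "data": {"moves": [[1, -0.6, 0, 0, 0, 0, 0], [1, -0.8, 0, 0, 0, 0, 0], [1, -0.6, 0, 0, 0, 0, 0], [1, -0.4, 0, 0, 0, 0, 0], [1, -0.2, 0, 0, 0, 0, 0]]}}

```text
time: 21.08
eef_pos: [0.5855, -0.2279, 0.0785]
ee_rot: [[-0.322, 0.002, 0.947], [-0.947, 0.0, -0.322], [-0.001, -1.0, 0.001]]
contact_force: [-0.8, -0.7, -0.1]
width: 0.0001
```

>>> {"op": "carry_out", "data": {"moves": [[1, -0.2, 0, 0, 0, 0, 0], [1, -0.2, 0, 0, 0, 0, 0], [1, -0.2, 0, 0, 0, 0, 0]]}}

```text
time: 21.33
eef_pos: [0.5864, -0.2239, 0.0778]
ee_rot: [[-0.325, 0.0, 0.946], [-0.946, -0.0, -0.325], [0.0, -1.0, 0.0]]
contact_force: [-1.2, -0.0, -0.3]
width: 0.0007
```

>>> {"op": "carry_out", "data": {"moves": [[1, -0.2, 0, 0, 0, 0, 0], [1, -0.2, 0, 0, 0, 0, 0], [1, -0.2, 0, 0, 0, 0, 0]]}}

```text
time: 21.58
eef_pos: [0.5881, -0.2188, 0.0776]
ee_rot: [[-0.325, -0.0, 0.946], [-0.946, -0.001, -0.325], [0.001, -1.0, -0.0]]
contact_force: [-0.7, -3.3, 0.8]
width: 0.0006
```

```bash
python3 lk.py
```

```text
t 21.5833 z 0.0776 radial 0.1712 implied face 0.1577 tang 0.0011 turn err -0.0009648021463922185 F [ 3.4 -0.8  0.4]
```

Contact at 3.4 N, sliding. Pushing on.

>>> {"op": "carry_out", "data": {"moves": [[1, -0.2, 0, 0, 0, 0, 0], [1, -0.2, 0, 0, 0, 0, 0], [1, -0.2, 0, 0, 0, 0, 0]]}}

```text
time: 21.83
eef_pos: [0.59, -0.2131, 0.0777]
ee_rot: [[-0.325, -0.0, 0.946], [-0.946, -0.001, -0.325], [0.001, -1.0, -0.0]]
contact_force: [-0.7, -2.4, 0.3]
width: 0.0008
```

>>> {"op": "carry_out", "data": {"moves": [[1, -0.15, 0, 0, 0, 0, 0], [1, -0.15, 0, 0, 0, 0, 0]]}}

```text
time: 22.0
eef_pos: [0.5912, -0.2097, 0.0776]
ee_rot: [[-0.324, -0.0, 0.946], [-0.946, -0.0, -0.324], [0.0, -1.0, -0.0]]
contact_force: [-1.6, -2.8, 0.4]
width: 0.0005
```

>>> {"op": "carry_out", "data": {"moves": [[1, -0.1, 0, 0, 0, 0, 0], [1, -0.1, 0, 0, 0, 0, 0]]}}

```text
time: 22.17
eef_pos: [0.5919, -0.2076, 0.0776]
ee_rot: [[-0.324, -0.0, 0.946], [-0.946, -0.0, -0.324], [0.0, -1.0, -0.0]]
contact_force: [-0.9, -2.7, -0.3]
width: 0.0004
```

```bash
python3 lk.py
```

```text
t 22.1667 z 0.0776 radial 0.1593 implied face 0.1458 tang 0.001 turn err -0.0003723365510366339 F [ 2.8  0.3 -0. ]
```

>>> {"op": "carry_out", "data": {"moves": [[1, -0.1, 0, 0, 0, 0, 0], [1, -0.1, 0, 0, 0, 0, 0]]}}

```text
time: 22.33
eef_pos: [0.5926, -0.2057, 0.0776]
ee_rot: [[-0.324, -0.0, 0.946], [-0.946, -0.0, -0.324], [0.0, -1.0, -0.0]]
contact_force: [-1.3, -3.0, 0.3]
width: -0.0001
```

>>> {"op": "carry_out", "data": {"moves": [[1, -0.1, 0, 0, 0, 0, 0]]}}

```text
time: 22.42
eef_pos: [0.5929, -0.2047, 0.0777]
ee_rot: [[-0.324, 0.0, 0.946], [-0.946, -0.0, -0.324], [0.0, -1.0, 0.0]]
contact_force: [-1.2, -2.9, 0.1]
width: 0.0004
```

>>> {"op": "carry_out", "data": {"moves": [[1, -0.1, 0, 0, 0, 0, 0]]}}

```text
time: 22.5
eef_pos: [0.5932, -0.2038, 0.0776]
ee_rot: [[-0.324, -0.0, 0.946], [-0.946, 0.0, -0.324], [0.0, -1.0, -0.0]]
contact_force: [-0.8, -3.0, 1.3]
width: 0.0002
```

```bash
python3 lk.py
```

```text
t 22.5 z 0.0776 radial 0.1553 implied face 0.1418 tang 0.001 turn err -0.00047227824781032046 F [ 3.  -1.3  0.2]
```

>>> {"op": "carry_out", "data": {"moves": [[1, -0.1, 0, 0, 0, 0, 0]]}}

```text
time: 22.58
eef_pos: [0.5935, -0.2029, 0.0776]
ee_rot: [[-0.324, -0.0, 0.946], [-0.946, -0.0, -0.324], [0.0, -1.0, -0.0]]
contact_force: [-1.2, -2.9, -0.2]
width: 0.0005
```

>>> {"op": "carry_out", "data": {"moves": [[1, -0.1, 0, 0, 0, 0, 0]]}}

```text
time: 22.67
eef_pos: [0.5939, -0.2018, 0.0776]
ee_rot: [[-0.324, -0.0, 0.946], [-0.946, 0.0, -0.324], [-0.0, -1.0, -0.0]]
contact_force: [-0.7, -3.0, 0.7]
width: 0.0004
```

>>> {"op": "carry_out", "data": {"moves": [[1, -0.1, 0, 0, 0, 0, 0]]}}

```text
time: 22.75
eef_pos: [0.5942, -0.201, 0.0776]
ee_rot: [[-0.324, -0.0, 0.946], [-0.946, -0.0, -0.324], [0.0, -1.0, -0.0]]
contact_force: [-0.6, -3.6, 0.0]
width: 0.0004
```

```bash
python3 lk.py
```

```text
t 22.75 z 0.0776 radial 0.1523 implied face 0.1388 tang 0.0011 turn err -0.0003758447956510036 F [ 3.6 -0.   0.6]
```

>>> {"op": "carry_out", "data": {"moves": [[1, -0.1, 0, 0, 0, 0, 0]]}}

```text
time: 22.83
eef_pos: [0.5945, -0.2, 0.0776]
ee_rot: [[-0.324, -0.0, 0.946], [-0.946, -0.0, -0.324], [0.0, -1.0, -0.0]]
contact_force: [-1.2, -2.5, -0.0]
width: -0.0
```

>>> {"op": "carry_out", "data": {"moves": [[1, -0.1, 0, 0, 0, 0, 0]]}}

```text
time: 22.92
eef_pos: [0.5946, -0.1995, 0.0776]
ee_rot: [[-0.324, -0.0, 0.946], [-0.946, -0.001, -0.324], [0.001, -1.0, -0.0]]
contact_force: [-1.7, -4.8, -0.3]
width: 0.0007
```

>>> {"op": "carry_out", "data": {"moves": [[1, -0.1, 0, 0, 0, 0, 0]]}}

```text
time: 23.0
eef_pos: [0.5947, -0.1993, 0.0777]
ee_rot: [[-0.325, -0.001, 0.946], [-0.946, -0.001, -0.325], [0.001, -1.0, -0.0]]
contact_force: [-3.5, -6.3, 0.2]
width: 0.0002
```

```bash
python3 lk.py
```

```text
t 23.0 z 0.0777 radial 0.1505 implied face 0.137 tang 0.0011 turn err -0.0010354963488279911 F [ 7.1 -0.2 -1.3]
```

The stop force is rising (7 N). One small further push, then back off and lift.

>>> {"op": "carry_out", "data": {"moves": [[1, -0.08, 0, 0, 0, 0, 0], [1, 0, 0, 0, 0, 0, 0]]}}

```text
time: 23.17
eef_pos: [0.5948, -0.1991, 0.0777]
ee_rot: [[-0.325, -0.001, 0.946], [-0.946, -0.002, -0.325], [0.002, -1.0, -0.0]]
contact_force: [-1.9, -6.5, 0.0]
width: 0.0003
```

>>> {"op": "carry_out", "data": {"moves": [[1, 0.3, 0, 0, 0, 0, 0], [1, 0.6, 0, 0, 0, 0, 0], [1, 1.0, 0, 0, 0, 0, 0], [1, 1.5, 0, 0, 0, 0, 0], [1, 0.6, 0, 0, 0, 0, 0], [1, 0, -2, 0, 0, 0, 0], [1, 0, -3, 0, 0, 0, 0], [1, 0, -3, 0, 0, 0, 0], [1, 0, -3, 0, 0, 0, 0], [1, 0, -2, 0, 0, 0, 0], [1, 0, 0, 0, 0, 0, 0], [1, 0, 0, 0, 0, 0, 0]]}}

```text
time: 24.17
eef_pos: [0.5828, -0.2363, 0.2089]
ee_rot: [[-0.325, 0.003, 0.946], [-0.946, -0.001, -0.325], [0.0, -1.0, 0.003]]
contact_force: [-0.1, 0.1, -0.5]
width: 0.0006
```

```bash
python3 lk.py; python3 - <<'E'
from h import *
import cv2
s=robot.read_state(); c=optics.camera("wrist")
cv2.imwrite("pics/w13.png",cv2.resize(c["frame"][130:250,200:350,::-1],None,fx=5,fy=5,interpolation=cv2.INTER_CUBIC))
a=optics.camera("scene")["frame"][:,:,::-1][175:310,240:410]; cv2.imwrite("pics/s13c.png",cv2.resize(a,None,fx=4.4,fy=4.4,interpolation=cv2.INTER_CUBIC))
E
```

```text
t 24.1667 z 0.2089 radial 0.1894 implied face 0.1759 tang 0.0018 turn err -0.001481775205998348 F [-0.   0.5 -0.1]
```

View pics/w13.png

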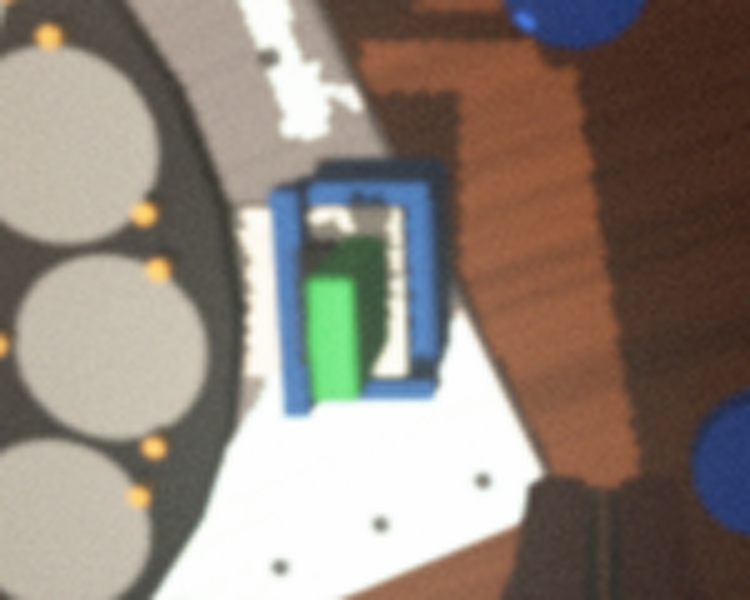

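View pics/s13c.png

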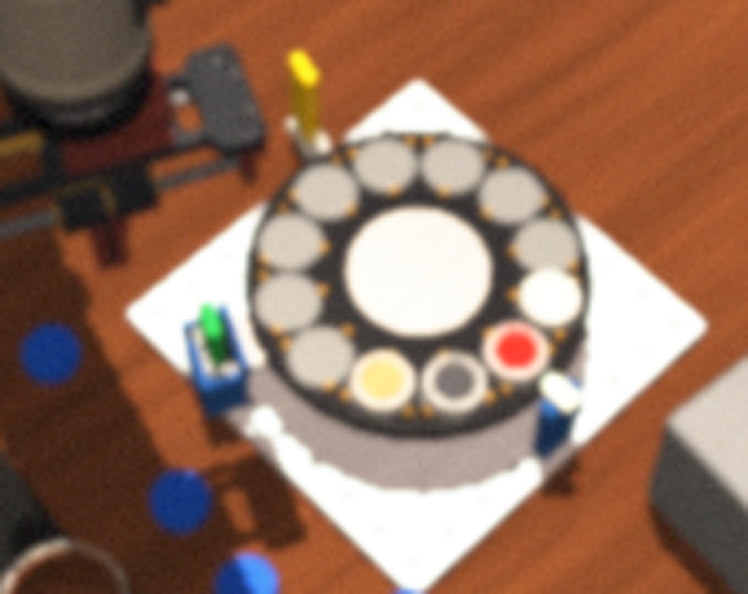

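```bash
python3 - <<'E'
from h import *
s=robot.read_state(); c=optics.camera("wrist")
a=np.pi+1.15+YAW; d=np.array([np.cos(a),np.sin(a)])
for u,v in ((261.5,198),(271.6,198)):
    p=wray(c,s,u,v,.098)[:2]-C; print(p@d,p@[-d[1],d[0]])
E
```

```text
0.13237224724055557 -0.0022600232190936906
0.14213237737669537 -0.002271781666607489
```

The outer face measures 0.142 m from the axis (home is 0.143), red is at the pointer, the lever is at rest and the arm is clear. Handing in.

```bash
python3 -c "
from bench import robot
print(robot.close_job())"
```

```text
the job is handed in; nothing more can be done
None
```

The job is done and handed in; the hand-in reports no verdict. The red blank is at the white pointer and the green lock is home, at about 24 s of the 72 s allowed.

- **Lever:** The red blank started 3 notches clockwise of the pointer, so I made three strokes. Each went to the soft stop at about 0.54 rad, with 8.5–9.5 N measured at the end. I checked in the pictures after each stroke that the lever was back at rest.
- **Lock:** I pushed the green slide home with about 3 N while it slid, rising to about 7 N at the stop, then backed off and lifted clear.

**Last checks:**
- The scene picture shows red directly in front of the pointer and the lever at rest. The blue discs and the brown cup in view look unmoved. I did not check the other bench items again, but the arm stayed well above or away from them.
- The wrist picture puts the lock's outer face about 142 mm from the axis; fully home is 143 mm and the limit is 147 mm.
- The contact force at the end was about zero.

**Disagreement:** while pushing the lock, its face position worked out from the gripper pose came to 137 mm. That is 5–6 mm too far in, probably because I assumed the fingertips thicker than they are. I relied on the stop force and the camera instead.

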